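# Weigh out a batch of freewheels on the spindle-pan spring scale

### The arm

A 6-joint arm with a two-finger parallel gripper is mounted at the origin on the work surface. World frame = base frame: x ahead of the robot, y to its left, z up, the work surface at z = 0. Lengths are in m, angles in rad, forces in N, time in s.
With the tool pointing down it reaches from about 0.35 to 0.875 m from the base axis. Payload 15.5 kg.
Tool frame: the origin (TCP) lies between the finger pads; the fingertips stand 11 mm ahead of it and the grasp point (between the pads) lies 8 mm behind it; z points along the fingers, y is the direction in which the jaws open and shut (so a half turn about z gives the same grasp; the last joint's range is limited). The gripper opens to 85 mm and grips with 20 to 120 N. Pads are 22 mm wide; open, the fingers measure 114 mm over their backs; the gripper's body (76 mm by 85 mm) begins 54 mm behind the grasp point. The pads swing forward as they close: fully open they stand 13 mm farther back than shut.
Start: joints at [1.097, 0.494, 1.345, -0, 1.302, -0.096], TCP at [0.231, 0.581, 0.242] pointing down, gripper open.
Joint ranges: [-2.91, 2.91], [-0.82, 2.16], [0.22, 2.67], [-1.22, 4.37], [0.12, 2.79], [-3.08, 3.08]. Speed limits (rad/s): [1.89, 1.89, 2.57, 3.01, 3.01, 3.01].

### API

Orientations are given as a rotation vector (axis times angle).
In Python, from cell import * gives the robot as it stands. The module is installed in compiled form; this text tells all that it offers.
- The arm moves only by the tool play_rows, never from a script. Its argument "moves" is a list of rows, each an object with "linear": the shift along the world's x, y, z in cm, a list of three; "spin": the turn about the world's z in degrees; "gripper": the finger opening in cm, from 0 to 8.54. A call has 1 to 12 rows; each row shifts and turns the commanded pose from where the row before left it; what a row does not reach is not made up. A row lasts 1/10 s, in which the tool goes at most 50 mm and 8.59 degrees, less where a joint would pass 70% of its speed; a pose out of reach is approached as far as the arm can. A call with a gripper value outside its range is refused whole. The fingers move at their own pace and stop on an object; "force" is the grip in N (left out, the last holds). Time passes only in rows, so rows that do not move let the fingers close. It gives the time, the measured TCP pose, the force and the opening at its end, in the units of the state.
- observe(): the state, without advancing time (a new reading comes with each control period).
- capture(name): name is "scene" or "top" or "wrist"; returns a dict with "img" (480x640x3 uint8, red, green, blue), "intrinsics" (3x3 intrinsics, pixels), "k1" (the pictures are not rectified: a ray, as slopes to the right and down, at radius r is drawn at 1 + k1 r^2 times it, then the intrinsics apply), "R" (3x3) and "t" (3): a world point X has camera coordinates R X + t. Camera axes: x right, y down, z forward; pixel columns grow to the right and rows downward; lengths in m; the calibration is good to about 2 mm. A picture is of the moment at which its call begins. There is no depth.
- job_done(): hands the job in, once; it reports no verdict.
Trained networks look in the newest picture that a camera, given by its name, has taken for a name from the list of things; names that differ only in an ending like _2 or _b are one class to them, and where a whole thing is asked for, a point or a joint stands for the part that bears it (a point fixed in the world has none). Each returns a list of dicts, best first, with "p" (0 to 1); they miss things now and then, are a little off and sometimes report something else, mostly with a low value. They report only what shows in the picture. A call takes as long as a camera call. They do not tell look-alikes from the thing itself.
- look_for(camera, thing): "at" ([x, y, z] in m, in the coordinates of the camera as it stood for that picture, good to about 4 mm: the middle of the surface that is visible of it).
- silhouettes(camera, thing): "region" (480x640 bool, what is visible of it).
- landmark_of(camera, thing): "at" ([x, y, z] in m, in the coordinates of the camera as it stood for that picture, good to about 4 mm: a listed point, or the origin of a listed thing).
The state is a dict: "clock": time; "joint_pos": joint angles; "qd": joint speeds; "joint_efforts": joint torques, N m; "ee_pos": TCP position; "orientation": TCP orientation; "contact_force": force on the tool from outside, world axes, zero at the start; "wrist_torque": the same for the moment, N m; "finger_gap": opening from 0.0 (shut) to 1.0 (fully open).
Only numpy, scipy, OpenCV 4.12 (cv2) and the standard library are available. Lean on these libraries where they do the work, as an engineer would, in place of code of your own. Each camera call takes 0.05 s, during which the arm holds its last target.

### The job

Make up a batch of used freewheels on the spring scale: take them from the mat one at a time, thread each over the spindle of the pan and lower it gently until it sits flat on the pan's boss or on the one below, and stop with the first one that brings the pointer down to the set mark, leaving the spares lying on the mat. The pan sits loosely and off-centre on its plunger, so find the spindle by a light touch: never push the pan down onto its stop, lean hard on the scale or drop a freewheel onto it. Do not shift the mark, and leave the can and the tools where they are.

Things in the scene. Friction and masses are not known exactly. Their poses are not given: they have to be found in the camera images.
- scale: spring scale fixed to the bench: grey housing 104 x 100 x 70 mm; above it, on a sprung plunger, a round pan 120 mm across with a central boss 44 mm across, 8 mm high, and an upright spindle on it. Origin: on the bench under the plunger's axis, z up; 80 mm from the axis on its +x side (away from the robot) stands a white plate 55 mm wide, 131 mm high, with a slot for the pointer
- seat (a point): on the PLUNGER'S axis, at the height of the boss's top face where the first freewheel sits: 140 mm above the bench when empty, sinks with the pan; z up. The spindle rises 60 mm above it, 26 mm thick, 1 mm chamfer, BUT pan and spindle sit loose: the spindle's axis is 4.5 to 7 mm to one side of this point, in an unmeasured direction, new each time, held there by friction (about 6 N)
- plunger (a joint): how far the pan has sunk (m): 0 empty, stop at 0.046. Spring about 216 N/m, so about 10 mm for each freewheel, and 1 N of push sinks it about 4.6 mm; it settles in about half a second
- pointer (a point): tip of the dark pointer on the plunger, showing through the plate's slot; it sinks with the pan. z up
- mark (a point): edge of the dark sliding index that is the set mark, on the plate just beside the slot, 16 to 26 mm below the pointer of the empty scale; the pointer has reached the mark when it is level with it or lower. z up
- mat: black rubber bench mat 230 x 230 mm, 3 mm thick; origin under its centre
- fw1_mid (a point): centre (half-way up, on the bore's axis) of a steel freewheel lying flat: 17 mm thick, body 50 mm across, a 5 mm thick row of 14 teeth about 61 mm across round its middle, bore 30 mm through; about 0.22 kg, each 0.9 to 1.12 times that. z along the bore
- fw2_mid (a point): centre (half-way up, on the bore's axis) of a steel freewheel lying flat: 17 mm thick, body 50 mm across, a 5 mm thick row of 14 teeth about 61 mm across round its middle, bore 30 mm through; about 0.22 kg, each 0.9 to 1.12 times that. z along the bore
- fw3_mid (a point): centre (half-way up, on the bore's axis) of a steel freewheel lying flat: 17 mm thick, body 50 mm across, a 5 mm thick row of 14 teeth about 61 mm across round its middle, bore 30 mm through; about 0.22 kg, each 0.9 to 1.12 times that. z along the bore
- fw4_mid (a point): centre (half-way up, on the bore's axis) of a steel freewheel lying flat: 17 mm thick, body 50 mm across, a 5 mm thick row of 14 teeth about 61 mm across round its middle, bore 30 mm through; about 0.22 kg, each 0.9 to 1.12 times that. z along the bore
- spray_can: aerosol can, 65 mm across, 166 mm tall, standing; origin under its centre; not part of the job
- hammer: hammer 260 mm long lying on the bench; origin under its middle; not part of the job
- wrench: ring-and-open spanner 180 mm long lying on the bench; origin under its middle; not part of the job
Mind the look-alikes: they are no part of the job. Leave any yellow look-alike of the part that bears fw2_mid alone.

How it is judged:
By the outcome, as a careful person would: the job done as asked, in the order asked, and still so for the second after the job is handed in, with the robot touching nothing.
It also fails if it takes over 72 s, if anything falls off the work surface, if the arm or the gripper's body presses on something with over 40 N, if the wrist force passes 120 N, or if a joint passes its speed limit or range.

## Working session

There is one attempt and no reset: what is moved stays moved. The work goes in short steps, Python scripts to look and compute and a tool call to move; the robot and the scene stay as the last step left them, time stands still between calls to the robot, and variables do not carry over. Pictures are saved under pics/ and viewed, and the job is handed in when it is done.

Besides the shell and the picture viewer there is one more tool, called after "Request:" by a JSON object that holds its "op" and its "data". play_rows: Moves the arm, as the interface text tells. Its arguments: {"type":"object","properties":{"moves":{"type":"array"},"force":{"type":"number"}},"required":["moves"]}

```bash
mkdir -p pics; cat > h.py <<'E'
from cell import *
import numpy as np, cv2
def cap(n,f=None):
    c=capture(n)
    if f: cv2.imwrite('pics/'+f,c['img'][:,:,::-1])
    return c
def w(c,p): return np.array(c['R']).T@(np.array(p)-np.array(c['t']))
def px(c,X):
    p=np.array(c['R'])@np.array(X)+np.array(c['t']); s=p[:2]/p[2]; s=s*(1+c['k1']*(s@s)); K=np.array(c['intrinsics']); return (K[:2,:2]@s+K[:2,2])
def ray(c,u,v):
    K=np.array(c['intrinsics']); d=np.array([(u-K[0,2])/K[0,0],(v-K[1,2])/K[1,1]]); s=d.copy()
    for _ in range(20): s=d/(1+c['k1']*(s@s))
    R=np.array(c['R']); return -R.T@np.array(c['t']), R.T@np.array([s[0],s[1],1])
def atz(c,u,v,z):
    o,d=ray(c,u,v); return o+d*(z-o[2])/d[2]
E
python3 - <<'E'
from h import *
np.set_printoptions(precision=4,suppress=True)
for n in ['scene','top']:
    c=cap(n,n+'0.png'); print(n,'campos',-np.array(c['R']).T@c['t'])
    for t in ['scale','seat','pointer','mark','mat','fw1_mid','spray_can','hammer','wrench']:
        for d in landmark_of(n,t)[:7]:
            if d['p']>.2: X=w(c,d['at']); print(t,round(d['p'],2),X,px(c,X))
print(observe())
E
```

```text
scene campos [0.9156 0.655  1.2218]
scale 0.87 [ 0.529  -0.1843  0.0003] [295.2748 201.6136]
seat 0.93 [ 0.5276 -0.189   0.1367] [292.9749 168.0161]
pointer 0.82 [ 0.6255 -0.1904  0.1106] [259.1601 188.5192]
mark 0.59 [ 0.619  -0.1814  0.0912] [263.6272 194.6215]
mat 0.97 [ 0.5453  0.2121 -0.0035] [365.108  320.0321]
mat 0.61 [ 0.523  -0.1895  0.1398] [294.4378 166.4419]
mat 0.4 [ 0.6268 -0.189   0.1097] [258.9565 189.294 ]
fw1_mid 0.77 [0.4684 0.175  0.0102] [384.2477 291.7223]
spray_can 0.7 [ 0.4922  0.4553 -0.0022] [442.7608 397.213 ]
hammer 0.59 [ 0.7755  0.0484 -0.0009] [249.8401 307.4381]
hammer 0.45 [ 0.4731 -0.48   -0.004 ] [266.9062 127.7029]
wrench 0.79 [ 0.4739 -0.478  -0.0016] [266.8755 127.6613]
top campos [0.404  0.0283 1.3611]
scale 0.61 [ 0.5239 -0.1856  0.0002] [399.754  254.3251]
scale 0.45 [0.511  0.2863 0.0103] [213.1092 258.9558]
seat 0.72 [ 0.5266 -0.1885  0.1397] [410.5183 247.7716]
pointer 0.66 [ 0.6219 -0.1825  0.1145] [405.2721 208.5607]
pointer 0.34 [0.6276 0.244  0.0118] [230.8161 213.096 ]
mark 0.45 [ 0.6183 -0.1826  0.0968] [404.117  211.3123]
mat 0.76 [ 0.5428  0.2146 -0.0012] [242.5607 246.8511]
fw1_mid 0.69 [0.4641 0.1782 0.0102] [255.9188 277.576 ]
spray_can 0.85 [0.4962 0.4566 0.0011] [145.7192 265.1107]
spray_can 0.53 [ 0.5291 -0.1875  0.1414] [410.1837 246.6436]
hammer 0.89 [ 0.7745  0.0487 -0.0053] [307.9517 158.6223]
wrench 0.73 [ 0.4709 -0.4722 -0.0036] [513.402 275.471]
{'clock': 1.0, 'joint_pos': array([ 1.0965,  0.4936,  1.3455, -0.    ,  1.3025, -0.0955]), 'qd': array([ 0.0004,  0.0002, -0.001 ,  0.0009,  0.    ,  0.0003]), 'joint_efforts': array([ -0.0015, -88.2044, -38.4258,  -0.0001,   0.0008,   0.0001]), 'ee_pos': array([0.2311, 0.5807, 0.2423]), 'orientation': array([0.5914, 3.0854, 0.    ]), 'contact_force': array([-0.3957,  0.7747, -0.3963]), 'wrist_torque': array([-0.0039, -0.0046,  0.0146]), 'finger_gap': 1.0021787047340762}
```

View pics/scene0.png

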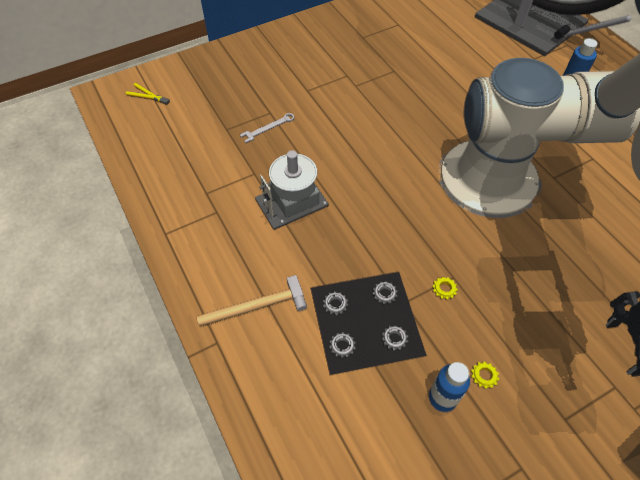

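View pics/top0.png

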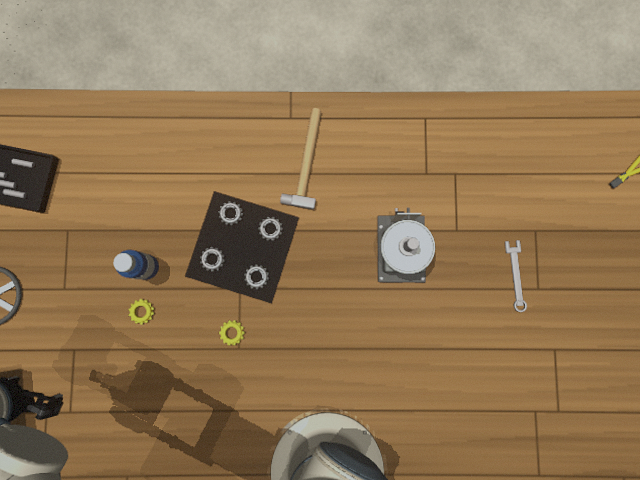

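```bash
python3 - <<'E'
import cv2
a=cv2.imread('pics/scene0.png');b=cv2.imread('pics/top0.png')
cv2.imwrite('pics/s0mat.png',cv2.resize(a[240:410,270:470],None,fx=3.5,fy=3.5,interpolation=2))
cv2.imwrite('pics/t0mat.png',cv2.resize(b[180:310,180:310],None,fx=4.5,fy=4.5,interpolation=2))
cv2.imwrite('pics/t0sc.png',cv2.resize(b[190:300,350:470],None,fx=5,fy=5,interpolation=2))
cv2.imwrite('pics/s0sc.png',cv2.resize(a[120:240,220:350],None,fx=5,fy=5,interpolation=2))
E
```

```text
(no output)
```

View pics/t0mat.png

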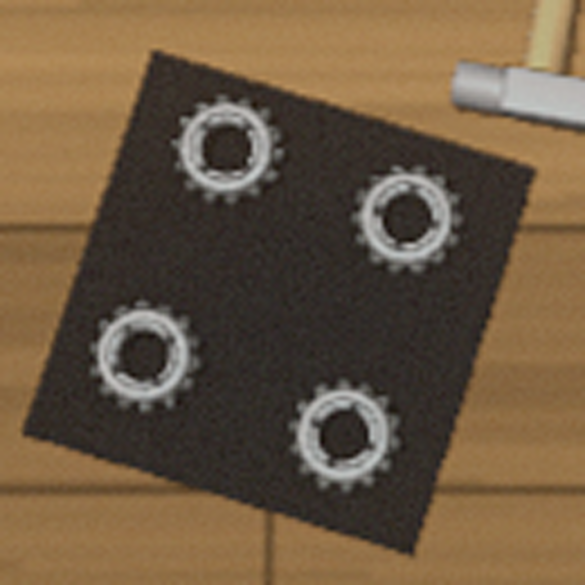

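View pics/t0sc.png

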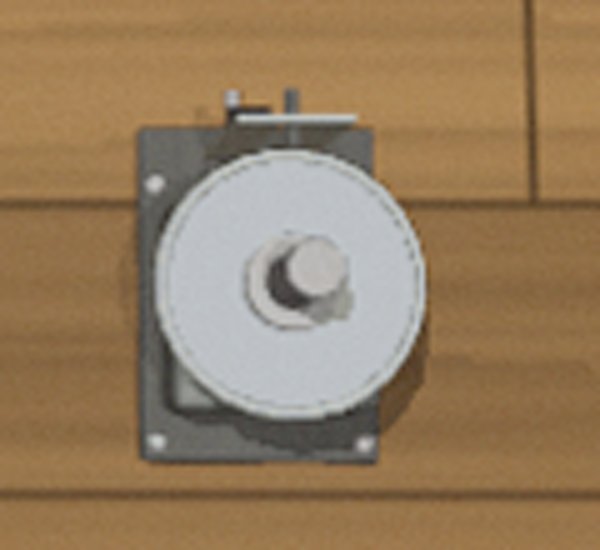

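View pics/s0sc.png

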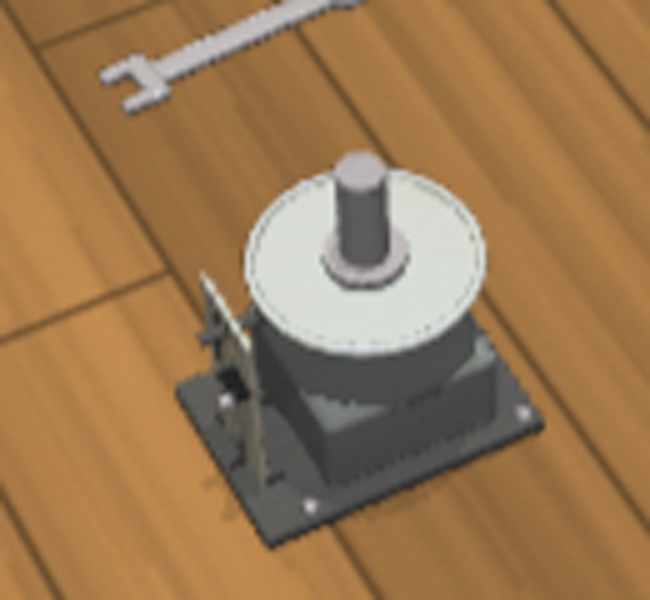

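```bash
python3 - <<'E'
from h import *
np.set_printoptions(precision=4,suppress=True)
for n in ['scene','top']:
    c=cap(n)
    for d in silhouettes(n,'fw1_mid'):
        m=d['region']; ys,xs=np.nonzero(m)
        if len(xs)==0: continue
        # filled centre
        h=cv2.convexHull(np.stack([xs,ys],1).astype(np.int32)); (u,v),r=cv2.minEnclosingCircle(h)
        M=cv2.moments(h); u2,v2=M['m10']/M['m00'],M['m01']/M['m00']
        print(n,round(d['p'],2),'n',len(xs),(round(u2,1),round(v2,1)),round(r,1),atz(c,u2,v2,.0135),c['img'][ys,xs].mean(0))
E
```

```text
scene 0.9 n 340 (384.3, 292.1) 12.1 [0.4699 0.1772 0.0135] [120.0382 117.2441 117.1559]
top 0.86 n 366 (256.6, 275.7) 12.1 [0.4687 0.1762 0.0135] [124.3279 123.8197 121.1284]
```

The mat holds four steel freewheels, at about (230,212), (270,228), (211,258) and (256,276) in the top image. These fit the description: steel and lying on the mat. The two yellow rings at (141,311) and (231,333) are off the mat and are look-alikes, so I'll leave them alone. Next I'll measure the centres.

```bash
python3 - <<'E'
from h import *
np.set_printoptions(precision=4,suppress=True)
for n in ['scene','top']:
    c=cap(n)
    for k in range(1,5):
      for d in silhouettes(n,f'fw{k}_mid'):
        m=d['region']; ys,xs=np.nonzero(m)
        if len(xs)<30: continue
        h=cv2.convexHull(np.stack([xs,ys],1).astype(np.int32))
        M=cv2.moments(h); u2,v2=M['m10']/M['m00'],M['m01']/M['m00']
        print(n,k,round(d['p'],2),'n',len(xs),(round(u2,1),round(v2,1)),atz(c,u2,v2,.0115))
    # spindle top blob
    for t in ['seat']:
      for d in silhouettes(n,t)[:2]:
        ys,xs=np.nonzero(d['region']); print(t,d['p'],len(xs),xs.min(),xs.max(),ys.min(),ys.max())
c=cap('top'); s=cap('scene')
def tri(a,b):
    (o1,d1),(o2,d2)=ray(c,*a),ray(s,*b)
    A=np.stack([d1,-d2],1); x=np.linalg.lstsq(A,o2-o1,rcond=None)[0]
    p,q=o1+d1*x[0],o2+d2*x[1]; return (p+q)/2,np.linalg.norm(p-q)
print('spindle top',atz(c,413.4,242.6,.2),atz(s,292,153.6,.2),tri((413.4,242.6),(292,153.6)))
# pan rim ellipse: white pixels
for n,cc,bx in [('top',c,(350,470,190,300)),('scene',s,(260,325,145,200))]:
    im=cc['img'].astype(int); m=np.zeros(im.shape[:2],np.uint8); x0,x1,y0,y1=bx
    m[y0:y1,x0:x1]=(im[y0:y1,x0:x1].min(2)>150)*255
    cs=cv2.findContours(m,0,1)[0]; k=max(cs,key=cv2.contourArea); e=cv2.fitEllipse(cv2.convexHull(k)); print(n,e,atz(cc,*e[0],.132),atz(cc,*e[0],.14))
cc=cap('wrist','w0.png'); print('wrist cam',-np.array(cc['R']).T@cc['t'],np.array(cc['R']),cc['intrinsics'])
E
```

```text
scene 1 0.69 n 261 (265.7, 127.1) [ 0.4806 -0.4698  0.0115]
scene 1 0.62 n 349 (384.4, 292.1) [0.469  0.1766 0.0115]
scene 1 0.32 n 1580 (290.4, 172.5) [ 0.4969 -0.2754  0.0115]
scene 2 0.7 n 451 (484.1, 375.2) [0.3862 0.4617 0.0115]
scene 3 0.57 n 358 (335.0, 302.6) [0.5898 0.1427 0.0115]
scene 4 0.95 n 391 (341.7, 344.3) [0.6297 0.2438 0.0115]
seat 0.58 1449 260 316 150 190
top 1 0.91 n 322 (256.3, 276.2) [0.4676 0.1772 0.0115]
top 2 0.6 n 365 (140.6, 311.2) [0.3814 0.4612 0.0115]
top 2 0.53 n 287 (231.0, 332.5) [0.3285 0.2374 0.0115]
top 2 0.51 n 376 (211.7, 258.3) [0.5126 0.2896 0.0115]
top 3 0.58 n 322 (270.7, 228.0) [0.5895 0.1425 0.0115]
top 4 0.53 n 326 (229.8, 212.5) [0.6293 0.2467 0.0115]
seat 0.6 2264 381 434 209 272
spindle top [ 0.5319 -0.1843  0.2   ] [ 0.531  -0.1821  0.2   ] (array([ 0.5312, -0.1839,  0.1987]), np.float64(0.001994360059155976))
top ((407.65753173828125, 246.26953125), (52.95429229736328, 53.87257766723633), 115.9144287109375) [ 0.5309 -0.1834  0.132 ] [ 0.5301 -0.182   0.14  ]
scene ((292.62255859375, 171.24368286132812), (38.7238655090332, 47.261497497558594), 86.9958267211914) [ 0.5317 -0.1836  0.132 ] [ 0.5345 -0.1774  0.14  ]
wrist cam [0.1702 0.6056 0.3746] [[ 0.3697  0.9292  0.0003]
 [ 0.8963 -0.3567  0.2634]
 [ 0.2448 -0.0971 -0.9647]] [[359.9508   0.     323.9124]
 [  0.     359.9508 232.385 ]
 [  0.       0.       1.    ]]
```

View pics/w0.png

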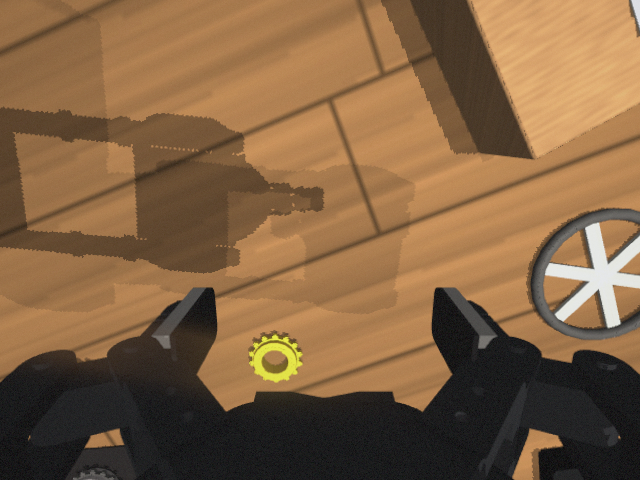

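```bash
python3 - <<'E'
from h import *
from scipy.spatial.transform import Rotation as Ro
np.set_printoptions(precision=4,suppress=True)
c=cap('wrist'); o=observe(); R=Ro.from_rotvec(o['orientation']).as_matrix(); p=o['ee_pos']
print(R)
print('cam in tool',R.T@(-np.array(c['R']).T@c['t']-p)); print((np.array(c['R'])@R))
for y in (-.0425,.0425):
  for x in (-.011,.011):
    print(y,x,[tuple(px(c,p+R@[x,y,z]).round()) for z in (-.03,-.02,-.01,-.005,0,.005,.011)])
E
```

```text
[[-0.9291  0.3698  0.    ]
 [ 0.3698  0.9291  0.    ]
 [ 0.      0.     -1.    ]]
cam in tool [ 0.0658  0.0006 -0.1323]
[[ 0.0001  1.     -0.0003]
 [-0.9647  0.0001 -0.2634]
 [-0.2634  0.0003  0.9647]]
-0.0425 -0.011 [(np.float64(192.0), np.float64(376.0)), (np.float64(202.0), np.float64(358.0)), (np.float64(211.0), np.float64(342.0)), (np.float64(215.0), np.float64(335.0)), (np.float64(218.0), np.float64(328.0)), (np.float64(222.0), np.float64(322.0)), (np.float64(226.0), np.float64(315.0))]
-0.0425 0.011 [(np.float64(186.0), np.float64(315.0)), (np.float64(197.0), np.float64(301.0)), (np.float64(206.0), np.float64(289.0)), (np.float64(210.0), np.float64(283.0)), (np.float64(214.0), np.float64(278.0)), (np.float64(218.0), np.float64(274.0)), (np.float64(222.0), np.float64(268.0))]
0.0425 -0.011 [(np.float64(451.0), np.float64(376.0)), (np.float64(442.0), np.float64(358.0)), (np.float64(433.0), np.float64(342.0)), (np.float64(430.0), np.float64(335.0)), (np.float64(426.0), np.float64(328.0)), (np.float64(423.0), np.float64(322.0)), (np.float64(419.0), np.float64(315.0))]
0.0425 0.011 [(np.float64(458.0), np.float64(315.0)), (np.float64(447.0), np.float64(301.0)), (np.float64(438.0), np.float64(289.0)), (np.float64(434.0), np.float64(283.0)), (np.float64(430.0), np.float64(278.0)), (np.float64(427.0), np.float64(274.0)), (np.float64(423.0), np.float64(268.0))]
```

Request:
{"op": "play_rows", "data": {"moves": [{"linear": [2.1, -3.7, -1.0], "spin": 2, "gripper": 8.5}, {"linear": [2.1, -3.7, -1.0], "spin": 2, "gripper": 8.5}, {"linear": [2.1, -3.7, -1.0], "spin": 2, "gripper": 8.5}, {"linear": [2.1, -3.7, -1.0], "spin": 2, "gripper": 8.5}, {"linear": [2.1, -3.7, -1.0], "spin": 2, "gripper": 8.5}, {"linear": [2.1, -3.7, -1.0], "spin": 2, "gripper": 8.5}, {"linear": [2.1, -3.7, -1.0], "spin": 2, "gripper": 8.5}, {"linear": [2.1, -3.7, -1.0], "spin": 2, "gripper": 8.5}, {"linear": [2.1, -3.7, -1.0], "spin": 2, "gripper": 8.5}, {"linear": [2.1, -3.7, -1.0], "spin": 2, "gripper": 8.5}, {"linear": [2.1, -3.7, -1.0], "spin": 1.7, "gripper": 8.5}, {"linear": [0.6, 0.3, 0], "spin": 0, "gripper": 8.5}], "force": 30}}

```text
clock: 3.2
ee_pos: [0.4696, 0.1727, 0.1314]
orientation: [-0.005, -3.141, 0.001]
contact_force: [0.1, 0.8, 0.1]
finger_gap: 0.997
```

```bash
cat >> h.py <<'E'
def st():
    o=observe(); print({k:np.round(o[k],4) for k in ['clock','ee_pos','orientation','contact_force','wrist_torque','finger_gap']}); return o
E
python3 - <<'E'
from h import *
np.set_printoptions(precision=4,suppress=True)
st(); c=cap('wrist','w1.png')
for k in range(1,5):
  for d in landmark_of('wrist',f'fw{k}_mid'): print(k,round(d['p'],2),w(c,d['at']),px(c,w(c,d['at'])))
E
```

```text
{'clock': np.float64(3.2), 'ee_pos': array([0.4696, 0.1727, 0.1314]), 'orientation': array([-0.005 , -3.1409,  0.0015]), 'contact_force': array([0.0649, 0.801 , 0.1261]), 'wrist_torque': array([-0.0405,  0.0092,  0.0061]), 'finger_gap': np.float64(0.9971)}
2 0.77 [0.5096 0.2875 0.0083] [475.1163 277.7725]
3 0.76 [0.5885 0.1433 0.0093] [287.7916 369.0052]
4 0.92 [0.6244 0.2423 0.0101] [407.51   407.0058]
```

View pics/w1.png

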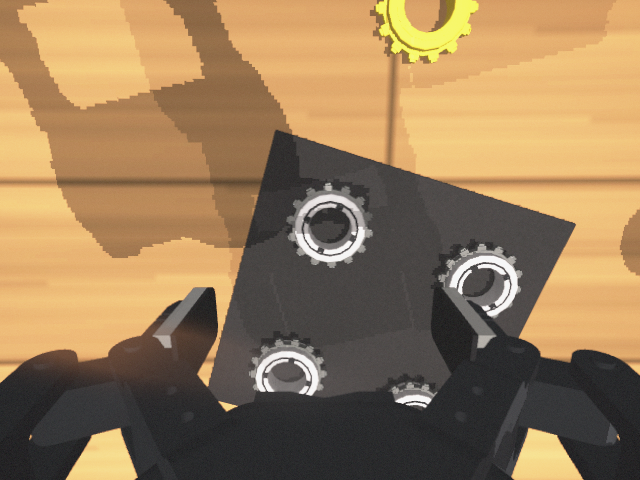

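The wrist view shows steel freewheel A at about (330,227), clear between the jaws. The yellow ring at the top (428,15) is off the mat.

```bash
python3 - <<'E'
from h import *
np.set_printoptions(precision=4,suppress=True)
c=cap('wrist'); g=cv2.cvtColor(c['img'],6)
m=((g[170:290,270:390]>150)*255).astype(np.uint8); ks=cv2.findContours(m,0,1)[0]
k=max(ks,key=cv2.contourArea); e=cv2.fitEllipse(cv2.convexHull(k)); u,v=e[0][0]+270,e[0][1]+170
print(e,u,v,atz(c,u,v,.02))
E
```

```text
((53.19440841674805, 62.615257263183594), (70.74931335449219, 77.34949493408203), 92.43179321289062) 323.19440841674805 232.6152572631836 [0.4689 0.1773 0.02  ]
```

```bash
python3 - <<'E'
from h import *
np.set_printoptions(precision=4,suppress=True)
c=cap('wrist','w2.png'); st()
im=c['img'].copy()
p=px(c,[.468,.177,.02]);print(p)
for r,z,col in [(.025,.02,(255,0,0)),(.0305,.0115,(0,255,0))]:
  for a in np.linspace(0,6.28,120):
    q=px(c,[.468+r*np.cos(a),.177+r*np.sin(a),z]); cv2.circle(im,tuple(int(x) for x in q.round()),0,col,-1)
cv2.imwrite('pics/w2c.png',cv2.resize(im[160:300,250:410,::-1],None,fx=4,fy=4,interpolation=0))
E
```

```text
{'clock': np.float64(3.55), 'ee_pos': array([0.4675, 0.1776, 0.1325]), 'orientation': array([-0.0023,  3.1414,  0.0001]), 'contact_force': array([-0.7876, -0.7884,  0.3625]), 'wrist_torque': array([ 0.0517,  0.0284, -0.0018]), 'finger_gap': np.float64(0.9979)}
[322.5816 231.419 ]
```

View pics/w2c.png

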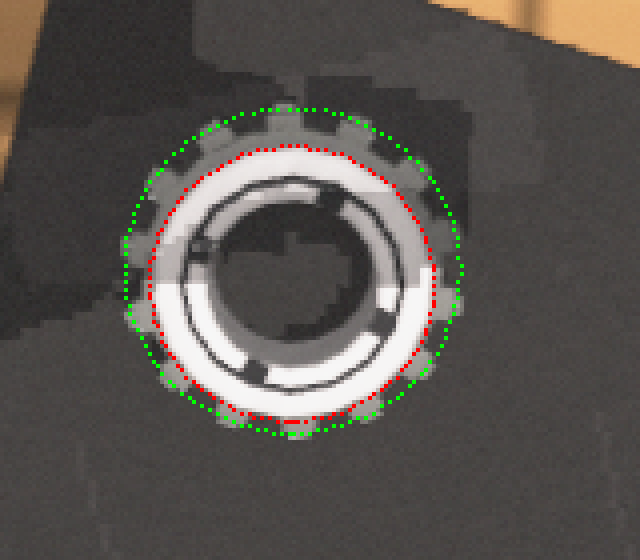

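The overlay fits freewheel A at (0.468, 0.177) to within a pixel. I'll descend and grip.

Request:
{"op": "play_rows", "data": {"moves": [{"linear": [0, 0, -3.0], "spin": 0, "gripper": 8.5}, {"linear": [0, 0, -3.0], "spin": 0, "gripper": 8.5}, {"linear": [0, 0, -3.0], "spin": 0, "gripper": 8.5}, {"linear": [0, 0, -1.9], "spin": 0, "gripper": 8.5}, {"linear": [0, 0, -1.2], "spin": 0, "gripper": 8.5}, {"linear": [0, 0, 0], "spin": 0, "gripper": 8.5}, {"linear": [0, 0, 0], "spin": 0, "gripper": 8.5}]}}

```text
clock: 4.25
ee_pos: [0.4682, 0.177, 0.0119]
orientation: [-0.001, 3.141, 0.0]
contact_force: [0.4, 0.1, 0.3]
finger_gap: 0.995
```

Request:
{"op": "play_rows", "data": {"moves": [{"linear": [0, 0, 0], "spin": 0, "gripper": 5.5}, {"linear": [0, 0, 0], "spin": 0, "gripper": 5.5}, {"linear": [0, 0, 0], "spin": 0, "gripper": 5.5}, {"linear": [0, 0, 0], "spin": 0, "gripper": 5.5}, {"linear": [0, 0, 0], "spin": 0, "gripper": 5.5}], "force": 30}}

```text
clock: 4.75
ee_pos: [0.4686, 0.1768, 0.0125]
orientation: [0.0, 3.14, 0.001]
contact_force: [-1.8, -1.2, 15.6]
finger_gap: 0.685
```

```bash
python3 - <<'E'
from h import *
np.set_printoptions(precision=4,suppress=True)
c=cap('wrist','w3.png'); st()
E
```

```text
{'clock': np.float64(4.8), 'ee_pos': array([0.4686, 0.1768, 0.0125]), 'orientation': array([0.0005, 3.1399, 0.0007]), 'contact_force': array([-1.9608, -1.4232, 16.1272]), 'wrist_torque': array([-0.1889,  0.4473, -0.1551]), 'finger_gap': np.float64(0.6868)}
```

View pics/w3.png

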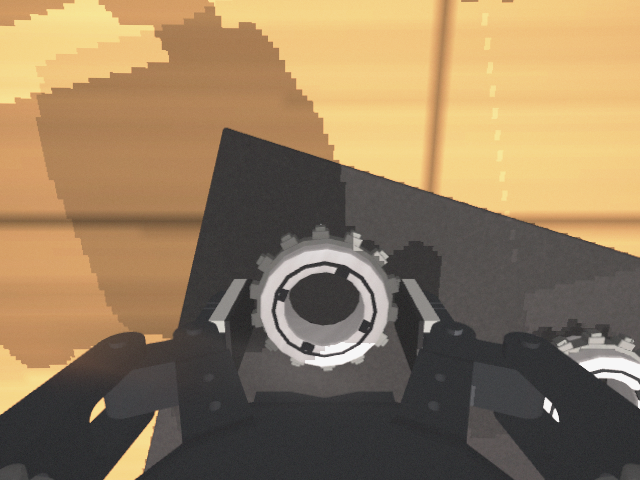

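```bash
python3 - <<'E'
from h import *
from scipy.spatial.transform import Rotation as Ro
c=cap('wrist'); o=st(); R=Ro.from_rotvec(o['orientation']).as_matrix(); p=o['ee_pos']
for y in (-.0293,.0293):
  for x in (-.011,.011):
    print(y,x,[tuple(int(q) for q in px(c,p+R@[x,y,z]).round()) for z in (-.02,-.01,-.005,0,.005,.011)])
im=c['img']; cv2.imwrite('pics/w3c.png',cv2.resize(im[210:400,200:450,::-1],None,fx=3,fy=3,interpolation=0))
E
```

```text
{'clock': np.float64(4.85), 'ee_pos': array([0.4686, 0.1768, 0.0125]), 'orientation': array([5.0000e-04, 3.1399e+00, 7.0000e-04]), 'contact_force': array([-1.9835, -0.6506, 15.7115]), 'wrist_torque': array([-0.1941,  0.4049, -0.1555]), 'finger_gap': np.float64(0.6858)}
-0.0293 -0.011 [(241, 357), (246, 341), (249, 334), (252, 328), (254, 322), (256, 315)]
-0.0293 0.011 [(237, 300), (243, 288), (246, 283), (249, 278), (251, 273), (254, 268)]
0.0293 -0.011 [(405, 357), (400, 341), (397, 334), (395, 328), (392, 322), (390, 315)]
0.0293 0.011 [(409, 300), (403, 288), (400, 283), (397, 278), (395, 273), (392, 268)]
```

View pics/w3c.png

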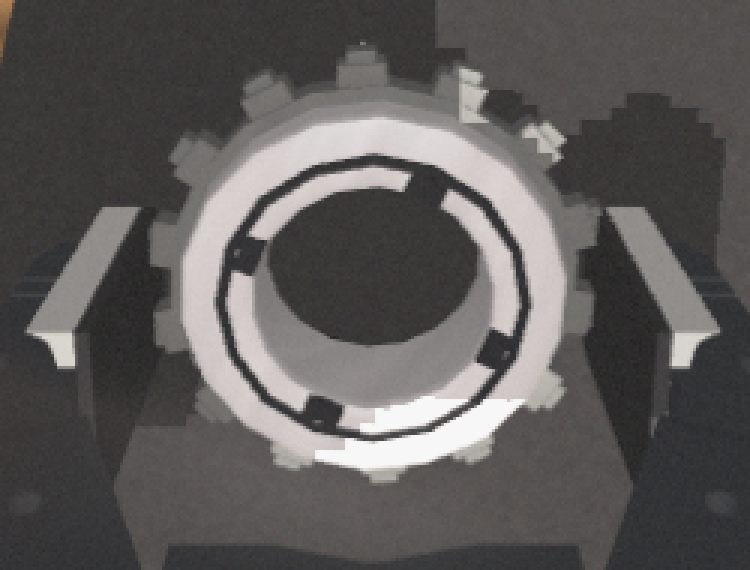

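Request:
{"op": "play_rows", "data": {"moves": [{"linear": [0, 0, 0.5], "spin": 0, "gripper": 5.5}, {"linear": [0, 0, 1.5], "spin": 0, "gripper": 5.5}, {"linear": [0, 0, 3], "spin": 0, "gripper": 5.5}, {"linear": [0, 0, 3], "spin": 0, "gripper": 5.5}, {"linear": [0, 0, 1], "spin": 0, "gripper": 5.5}, {"linear": [0, 0, 0], "spin": 0, "gripper": 5.5}, {"linear": [0, 0, 0], "spin": 0, "gripper": 5.5}, {"linear": [0, 0, 0], "spin": 0, "gripper": 5.5}], "force": 40}}

```text
clock: 5.65
ee_pos: [0.4674, 0.1765, 0.1001]
orientation: [-0.0, -3.14, 0.001]
contact_force: [-0.3, -0.1, -2.1]
finger_gap: 0.677
```

```bash
python3 - <<'E'
from h import *
c=cap('wrist'); 
for i in range(4): st(); cap('top')
im=c['img']; cv2.imwrite('pics/w4c.png',cv2.resize(im[180:430,180:480,::-1],None,fx=2.5,fy=2.5,interpolation=0))
E
```

```text
{'clock': np.float64(5.7), 'ee_pos': array([0.4675, 0.1765, 0.1001]), 'orientation': array([-2.0000e-04, -3.1396e+00,  8.0000e-04]), 'contact_force': array([-0.2076,  0.4438, -2.5673]), 'wrist_torque': array([ 0.0137, -0.0348, -0.013 ]), 'finger_gap': np.float64(0.679)}
{'clock': np.float64(5.75), 'ee_pos': array([0.4676, 0.1765, 0.1003]), 'orientation': array([-1.0000e-04, -3.1398e+00,  7.0000e-04]), 'contact_force': array([ 0.6898, -0.3428, -2.1769]), 'wrist_torque': array([-0.0307, -0.008 , -0.0267]), 'finger_gap': np.float64(0.6785)}
{'clock': np.float64(5.8), 'ee_pos': array([0.4677, 0.1766, 0.1004]), 'orientation': array([-2.00e-04, -3.14e+00,  6.00e-04]), 'contact_force': array([-0.2489,  0.2435, -2.34  ]), 'wrist_torque': array([-0.0046,  0.0174,  0.0634]), 'finger_gap': np.float64(0.6766)}
{'clock': np.float64(5.85), 'ee_pos': array([0.4678, 0.1766, 0.1006]), 'orientation': array([-1.0000e-04, -3.1403e+00,  5.0000e-04]), 'contact_force': array([ 0.1727, -0.8412, -2.578 ]), 'wrist_torque': array([-0.0157,  0.0374,  0.0877]), 'finger_gap': np.float64(0.6784)}
```

View pics/w4c.png

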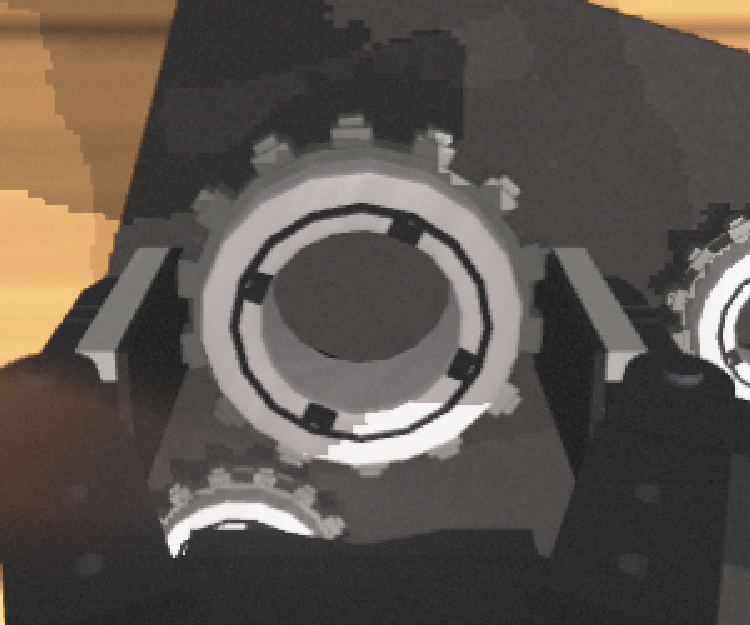

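Request:
{"op": "play_rows", "data": {"moves": [{"linear": [0.7, -2, 2], "spin": 0, "gripper": 5.5}, {"linear": [1.2, -3.5, 2], "spin": 0, "gripper": 5.5}, {"linear": [1.2, -3.5, 2], "spin": 0, "gripper": 5.5}, {"linear": [1.2, -3.5, 2], "spin": 0, "gripper": 5.5}, {"linear": [1.2, -3.5, 2], "spin": 0, "gripper": 5.5}, {"linear": [1.2, -3.5, 2], "spin": 0, "gripper": 5.5}, {"linear": [1.2, -3.5, 1.5], "spin": 0, "gripper": 5.5}, {"linear": [1.2, -3.5, 0], "spin": 0, "gripper": 5.5}, {"linear": [1.2, -3.5, 0], "spin": 0, "gripper": 5.5}, {"linear": [1.2, -3.5, 0], "spin": 0, "gripper": 5.5}, {"linear": [0.7, -2.5, 0], "spin": 0, "gripper": 5.5}, {"linear": [0, 0, 0], "spin": 0, "gripper": 5.5}]}}

```text
clock: 7.1
ee_pos: [0.5907, -0.1864, 0.2356]
orientation: [-0.004, -3.142, 0.001]
contact_force: [-0.3, 0.7, -2.5]
finger_gap: 0.679
```

Request:
{"op": "play_rows", "data": {"moves": [{"linear": [0, 0, 0], "spin": 0, "gripper": 5.5}, {"linear": [0, 0, 0], "spin": 0, "gripper": 5.5}, {"linear": [0, 0, 0], "spin": 0, "gripper": 5.5}]}}

```text
clock: 7.4
ee_pos: [0.5899, -0.1823, 0.2363]
orientation: [0.001, -3.141, -0.0]
contact_force: [-0.7, 0.0, -2.8]
finger_gap: 0.679
```

```bash
python3 - <<'E'
from h import *
c=cap('wrist','w5.png'); st()
print([px(c,[.5313,-.1835,z]) for z in (.14,.2)])
E
```

```text
{'clock': np.float64(7.45), 'ee_pos': array([ 0.59  , -0.1824,  0.2363]), 'orientation': array([ 1.6000e-03, -3.1415e+00, -2.0000e-04]), 'contact_force': array([ 0.0153,  1.0211, -1.7539]), 'wrist_torque': array([-0.0043,  0.0397, -0.0059]), 'finger_gap': np.float64(0.6724)}
[array([321.41900802, 145.88078269]), array([320.59710962, 150.0459994 ])]
```

View pics/w5.png

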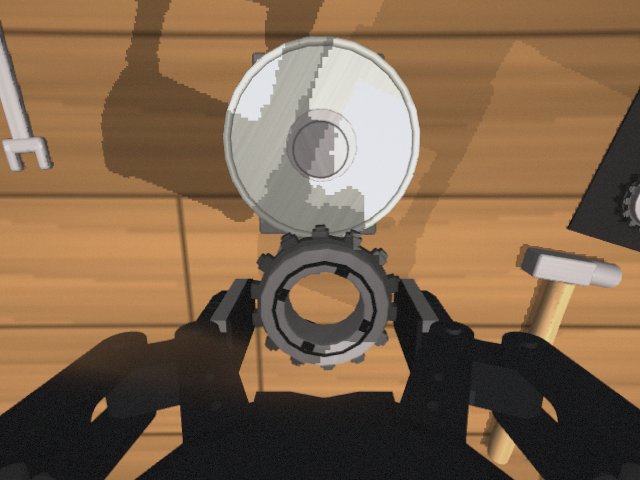

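```bash
cat >> h.py <<'E'
def ov(c,im,x,y,z,r,col):
  for a in np.linspace(0,6.283,160):
    q=px(c,[x+r*np.cos(a),y+r*np.sin(a),z]); im[int(round(q[1]*4)),int(round(q[0]*4))]=col
E
python3 - <<'E'
from h import *
c=cap('wrist'); o=st(); p=o['ee_pos']
im=cv2.resize(c['img'],None,fx=4,fy=4,interpolation=1)
ov(c,im,.5313,-.1835,.2,.012,(255,0,0)); ov(c,im,.5313,-.1835,.199,.013,(255,0,255)); ov(c,im,.5313,-.1835,.14,.022,(0,160,0));ov(c,im,.5313,-.1835,.132,.06,(0,160,0))
x,y,z=p[0]-.0006,p[1]+.0002,p[2]-.001
ov(c,im,x,y,z+.0085,.025,(255,0,0)); ov(c,im,x,y,z,.0305,(0,255,0)); ov(c,im,x,y,z-.0085,.015,(0,0,255)); 
cv2.imwrite('pics/w5s.png',im[4*70:4*215,4*240:4*420,::-1]); cv2.imwrite('pics/w5f.png',im[4*220:4*370,4*240:4*410,::-1])
E
```

```text
{'clock': np.float64(7.5), 'ee_pos': array([ 0.5901, -0.1825,  0.2364]), 'orientation': array([-1.4000e-03,  3.1416e+00,  1.0000e-04]), 'contact_force': array([ 0.7303, -0.0471, -2.3224]), 'wrist_torque': array([ 0.0064, -0.0336,  0.0285]), 'finger_gap': np.float64(0.6766)}
```

View pics/w5s.png

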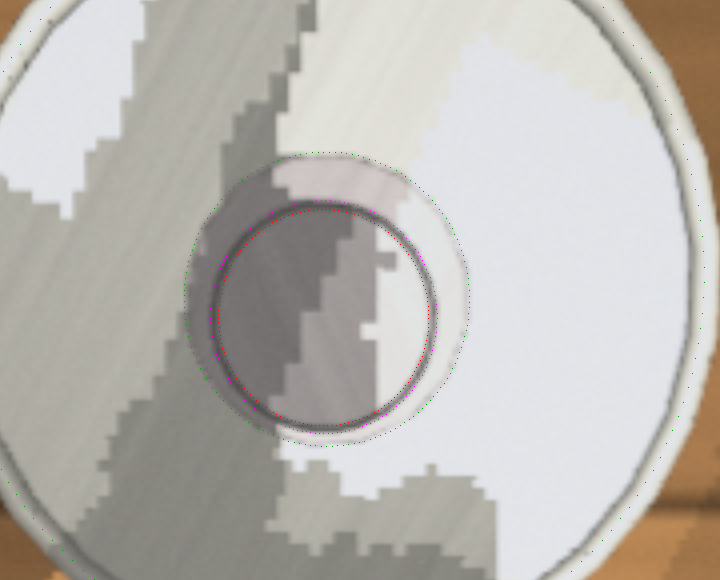

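View pics/w5f.png

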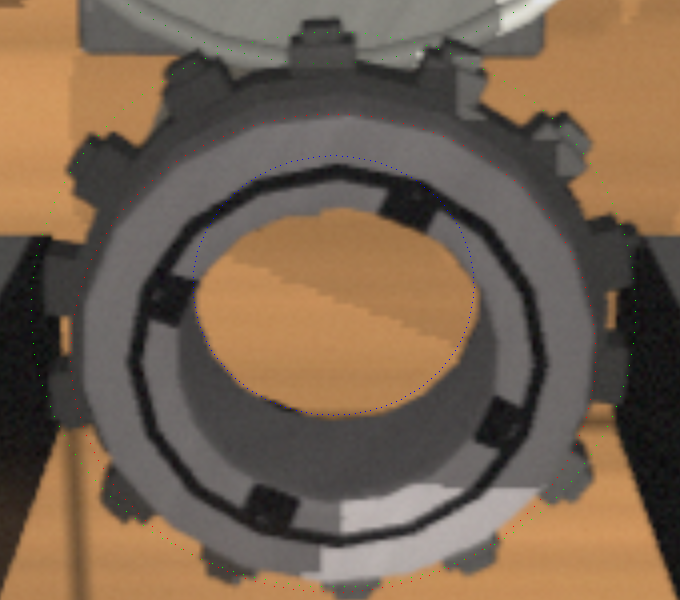

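The wrist overlay matches the spindle at (0.5313, -0.1835) and the held freewheel to under about 0.5 mm. I'll move over it now.

Request:
{"op": "play_rows", "data": {"moves": [{"linear": [-2, -0.04, 0], "spin": 0, "gripper": 5.5}, {"linear": [-2, -0.04, 0], "spin": 0, "gripper": 5.5}, {"linear": [-1.8, -0.04, -0.5], "spin": 0, "gripper": 5.5}, {"linear": [0, 0, -1], "spin": 0, "gripper": 5.5}, {"linear": [0, 0, -0.6], "spin": 0, "gripper": 5.5}, {"linear": [0, 0, 0], "spin": 0, "gripper": 5.5}, {"linear": [0, 0, 0], "spin": 0, "gripper": 5.5}, {"linear": [0, 0, 0], "spin": 0, "gripper": 5.5}]}}

```text
clock: 8.3
ee_pos: [0.5327, -0.1845, 0.2154]
orientation: [-0.0, 3.141, -0.0]
contact_force: [-0.0, 0.7, -2.9]
finger_gap: 0.677
```

```bash
python3 - <<'E'
from h import *
c=cap('wrist'); o=st(); p=o['ee_pos']
im=cv2.resize(c['img'],None,fx=4,fy=4,interpolation=1)
cv2.imwrite('pics/w6a.png',im[4*220:4*370,4*240:4*410,::-1])
ov(c,im,.5313,-.1835,.2,.012,(255,0,0)); ov(c,im,.5313,-.1835,.199,.013,(255,0,255))
x,y,z=p[0]-.0006,p[1]+.0002,p[2]-.001
ov(c,im,x,y,z-.0085,.015,(0,0,255)); ov(c,im,x,y,z+.0085,.025,(0,255,0))
cv2.imwrite('pics/w6f.png',im[4*220:4*370,4*240:4*410,::-1])
E
```

```text
{'clock': np.float64(8.35), 'ee_pos': array([ 0.5326, -0.1845,  0.2155]), 'orientation': array([-3.0000e-04,  3.1411e+00, -4.0000e-04]), 'contact_force': array([-0.0712, -0.2782, -2.7219]), 'wrist_torque': array([-0.0352,  0.0085, -0.0374]), 'finger_gap': np.float64(0.6786)}
```

View pics/w6f.png

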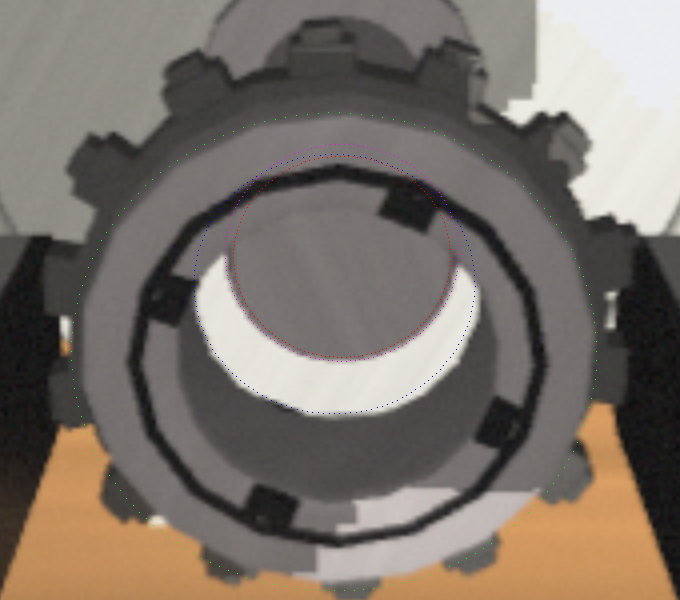

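The spindle shows through the bore where I predicted. I'll trim the position and lower.

Request:
{"op": "play_rows", "data": {"moves": [{"linear": [-0.07, 0.08, 0], "spin": 0, "gripper": 5.5}, {"linear": [0, 0, 0], "spin": 0, "gripper": 5.5}, {"linear": [0, 0, -0.4], "spin": 0, "gripper": 5.5}, {"linear": [0, 0, -0.4], "spin": 0, "gripper": 5.5}, {"linear": [0, 0, -0.4], "spin": 0, "gripper": 5.5}, {"linear": [0, 0, 0], "spin": 0, "gripper": 5.5}]}}

```text
clock: 8.95
ee_pos: [0.5311, -0.1835, 0.2025]
orientation: [-0.0, -3.14, -0.001]
contact_force: [-0.2, -0.1, -2.6]
finger_gap: 0.677
```

```bash
python3 - <<'E'
from h import *
st()
E
```

```text
{'clock': np.float64(8.95), 'ee_pos': array([ 0.5311, -0.1835,  0.2025]), 'orientation': array([-2.0000e-04, -3.1404e+00, -9.0000e-04]), 'contact_force': array([-0.2157, -0.0696, -2.6483]), 'wrist_torque': array([ 0.0148, -0.0355,  0.0026]), 'finger_gap': np.float64(0.6773)}
```

Request:
{"op": "play_rows", "data": {"moves": [{"linear": [0.05, 0, -0.5], "spin": 0, "gripper": 5.5}, {"linear": [0, 0, -0.8], "spin": 0, "gripper": 5.5}, {"linear": [0, 0, -0.8], "spin": 0, "gripper": 5.5}, {"linear": [0, 0, -0.8], "spin": 0, "gripper": 5.5}, {"linear": [0, 0, -0.8], "spin": 0, "gripper": 5.5}, {"linear": [0, 0, -0.6], "spin": 0, "gripper": 5.5}, {"linear": [0, 0, -0.3], "spin": 0, "gripper": 5.5}, {"linear": [0, 0, 0], "spin": 0, "gripper": 5.5}]}}

```text
clock: 9.75
ee_pos: [0.5318, -0.1836, 0.1569]
orientation: [-0.0, -3.141, -0.0]
contact_force: [0.5, 0.4, -3.4]
finger_gap: 0.675
```

Request:
{"op": "play_rows", "data": {"moves": [{"linear": [0, 0, -0.2], "spin": 0, "gripper": 5.5}, {"linear": [0, 0, -0.2], "spin": 0, "gripper": 5.5}, {"linear": [0, 0, -0.2], "spin": 0, "gripper": 5.5}, {"linear": [0, 0, -0.2], "spin": 0, "gripper": 5.5}, {"linear": [0, 0, 0], "spin": 0, "gripper": 5.5}, {"linear": [0, 0, 0], "spin": 0, "gripper": 5.5}]}}

```text
clock: 10.35
ee_pos: [0.5319, -0.1837, 0.1493]
orientation: [-0.0, -3.142, -0.0]
contact_force: [-0.5, -0.6, -2.7]
finger_gap: 0.676
```

Request:
{"op": "play_rows", "data": {"moves": [{"linear": [0, 0, -0.2], "spin": 0, "gripper": 5.5}, {"linear": [0, 0, -0.2], "spin": 0, "gripper": 5.5}, {"linear": [0, 0, -0.2], "spin": 0, "gripper": 5.5}, {"linear": [0, 0, -0.2], "spin": 0, "gripper": 5.5}, {"linear": [0, 0, 0], "spin": 0, "gripper": 5.5}, {"linear": [0, 0, 0], "spin": 0, "gripper": 5.5}]}}

```text
clock: 10.95
ee_pos: [0.532, -0.1837, 0.1413]
orientation: [0.0, 3.142, -0.0]
contact_force: [-0.3, -0.7, -0.8]
finger_gap: 0.678
```

```bash
python3 - <<'E'
from h import *
f=[]
for i in range(4): f.append(observe()['contact_force']); c=cap('wrist')
print(np.round(f,2)); im=c['img']; cv2.imwrite('pics/w7.png',cv2.resize(im[180:430,180:480,::-1],None,fx=2.5,fy=2.5,interpolation=0))
E
```

```text
[[-0.32 -0.67 -0.81]
 [ 0.47  0.35 -0.55]
 [ 1.64  0.43  0.9 ]
 [ 0.36  0.64 -0.99]]
```

View pics/w7.png

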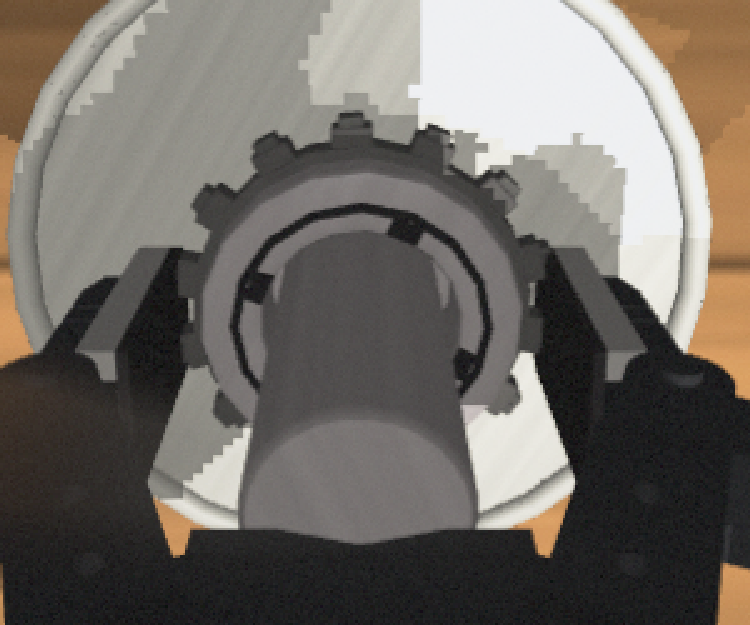

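Request:
{"op": "play_rows", "data": {"moves": [{"linear": [0, 0, -0.15], "spin": 0, "gripper": 5.5}, {"linear": [0, 0, -0.15], "spin": 0, "gripper": 5.5}, {"linear": [0, 0, 0], "spin": 0, "gripper": 5.5}, {"linear": [0, 0, 0], "spin": 0, "gripper": 5.5}, {"linear": [0, 0, 0], "spin": 0, "gripper": 6.3}, {"linear": [0, 0, 0], "spin": 0, "gripper": 6.6}, {"linear": [0, 0, 0], "spin": 0, "gripper": 7}, {"linear": [0, 0, 0], "spin": 0, "gripper": 7.6}, {"linear": [0, 0, 0], "spin": 0, "gripper": 8}]}}

```text
clock: 12.05
ee_pos: [0.5319, -0.1837, 0.1383]
orientation: [-0.0, -3.142, -0.0]
contact_force: [-0.0, -0.8, -0.5]
finger_gap: 0.934
```

```bash
python3 - <<'E'
from h import *
st(); c=cap('wrist'); im=c['img']; cv2.imwrite('pics/w8.png',cv2.resize(im[180:430,180:480,::-1],None,fx=2.5,fy=2.5,interpolation=0))
E
```

```text
{'clock': np.float64(12.05), 'ee_pos': array([ 0.5319, -0.1837,  0.1383]), 'orientation': array([-1.0000e-04, -3.1416e+00, -0.0000e+00]), 'contact_force': array([-0.0302, -0.834 , -0.4933]), 'wrist_torque': array([ 0.0433, -0.0141, -0.0791]), 'finger_gap': np.float64(0.9344)}
```

View pics/w8.png

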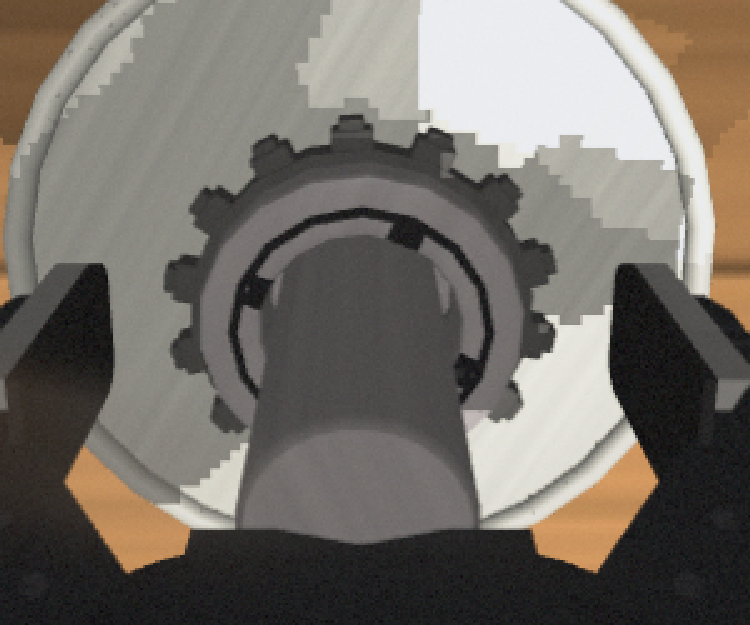

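The freewheel is released and sits flat. I'll retreat straight up and go to freewheel B at (0.5895, 0.1425).

Request:
{"op": "play_rows", "data": {"moves": [{"linear": [0, 0, 1.5], "spin": 0, "gripper": 8.5}, {"linear": [0, 0, 3], "spin": 0, "gripper": 8.5}, {"linear": [0, 0, 3.5], "spin": 0, "gripper": 8.5}, {"linear": [0, 0, 1.7], "spin": 0, "gripper": 8.5}, {"linear": [0.8, 4.5, 0], "spin": 0, "gripper": 8.5}, {"linear": [0.8, 4.6, 0], "spin": 0, "gripper": 8.5}, {"linear": [0.8, 4.6, 0], "spin": 0, "gripper": 8.5}, {"linear": [0.8, 4.6, -1], "spin": 0, "gripper": 8.5}, {"linear": [0.8, 4.6, -1.5], "spin": 0, "gripper": 8.5}, {"linear": [0.8, 4.6, -2], "spin": 0, "gripper": 8.5}, {"linear": [0.6, 3.6, -3], "spin": 0, "gripper": 8.5}, {"linear": [0.35, 1.5, -3], "spin": 0, "gripper": 8.5}]}}

```text
clock: 13.3
ee_pos: [0.5896, 0.1449, 0.1298]
orientation: [-0.004, 3.14, 0.001]
contact_force: [0.3, -0.1, -0.3]
finger_gap: 0.999
```

Request:
{"op": "play_rows", "data": {"moves": [{"linear": [0, 0, 0], "spin": 0, "gripper": 8.5}, {"linear": [0, 0, 0], "spin": 0, "gripper": 8.5}, {"linear": [0, 0, 0], "spin": 0, "gripper": 8.5}]}}

```text
clock: 13.6
ee_pos: [0.5899, 0.1407, 0.132]
orientation: [0.001, 3.14, 0.0]
contact_force: [-0.5, -0.1, 0.7]
finger_gap: 0.996
```

```bash
python3 - <<'E'
from h import *
c=cap('wrist'); o=st(); t=cap('top'); s=cap('scene')
im=cv2.resize(c['img'],None,fx=4,fy=4,interpolation=1)
ov(c,im,.5895,.1425,.02,.025,(255,0,0)); ov(c,im,.5895,.1425,.0115,.0305,(0,255,0))
cv2.imwrite('pics/w9.png',im[4*150:4*300,4*240:4*410,::-1])
cv2.imwrite('pics/s1.png',cv2.resize(s['img'][150:240,230:340,::-1],None,fx=6,fy=6,interpolation=1))
for k in ['pointer','mark']:
  for d in landmark_of('scene',k)[:2]: print(k,d['p'],w(s,d['at']),px(s,w(s,d['at'])))
E
```

```text
{'clock': np.float64(13.65), 'ee_pos': array([0.59  , 0.1406, 0.1321]), 'orientation': array([1.9000e-03, 3.1395e+00, 2.0000e-04]), 'contact_force': array([0.092 , 0.5641, 0.4601]), 'wrist_torque': array([-0.0206,  0.017 ,  0.0718]), 'finger_gap': np.float64(0.9946)}
pointer 0.91 [ 0.62573393 -0.18836635  0.10017878] [259.78829533 191.61285272]
pointer 0.68 [0.77426839 0.05097309 0.00144234] [250.63651244 307.6328367 ]
mark 0.58 [ 0.61726514 -0.18222747  0.09233316] [264.04908413 193.88335159]
```

View pics/w9.png

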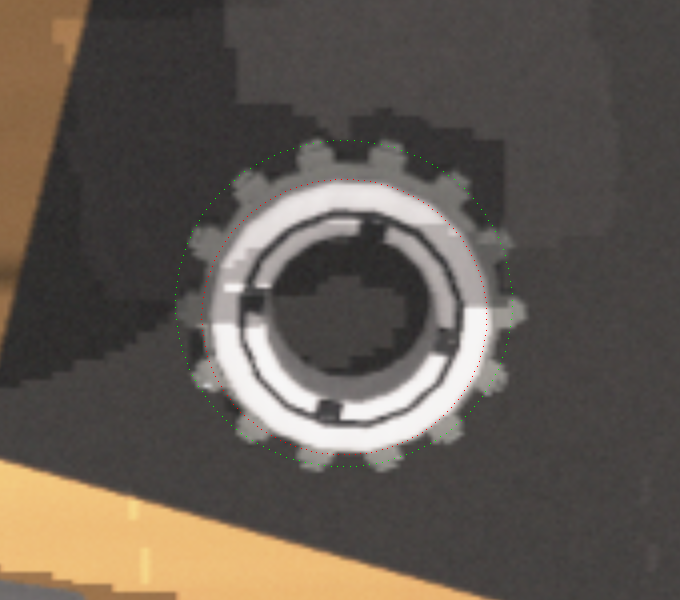

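View pics/s1.png

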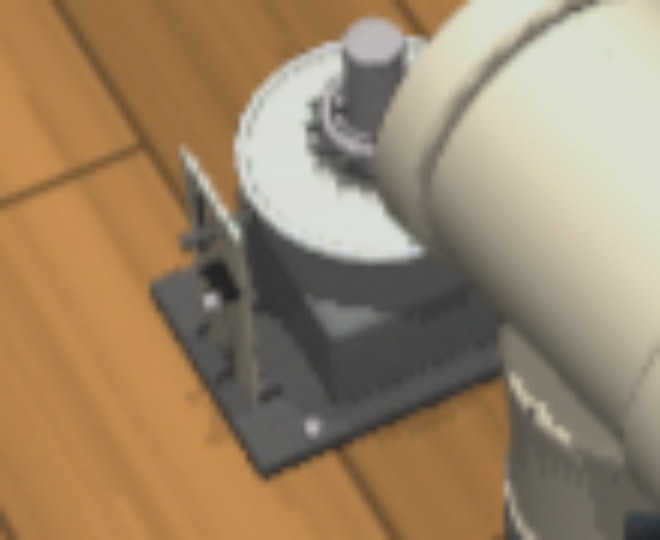

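B fits at about (0.5895, 0.143). The pointer is still above the mark, so I'll grip B.

Request:
{"op": "play_rows", "data": {"moves": [{"linear": [0, 0.07, -3.0], "spin": 0, "gripper": 8.5}, {"linear": [0, 0, -3.0], "spin": 0, "gripper": 8.5}, {"linear": [0, 0, -3.0], "spin": 0, "gripper": 8.5}, {"linear": [0, 0, -1.8], "spin": 0, "gripper": 8.5}, {"linear": [0, 0, -1.0], "spin": 0, "gripper": 8.5}, {"linear": [0, 0, 0], "spin": 0, "gripper": 8.5}, {"linear": [0, 0, 0], "spin": 0, "gripper": 8.5}, {"linear": [0, 0, 0], "spin": 0, "gripper": 8.5}]}}

```text
clock: 14.65
ee_pos: [0.5901, 0.1423, 0.0138]
orientation: [0.0, 3.14, 0.0]
contact_force: [0.8, 0.0, -0.4]
finger_gap: 0.992
```

```bash
python3 - <<'E'
from h import *
c=cap('wrist'); o=st()
im=cv2.resize(c['img'],None,fx=4,fy=4,interpolation=1)
ov(c,im,.5895,.143,.02,.025,(255,0,0)); ov(c,im,.5895,.143,.0115,.0305,(0,255,0))
cv2.imwrite('pics/w10.png',im[4*220:4*370,4*230:4*410,::-1])
E
```

```text
{'clock': np.float64(14.7), 'ee_pos': array([0.59  , 0.1424, 0.0137]), 'orientation': array([2.0000e-04, 3.1398e+00, 4.0000e-04]), 'contact_force': array([0.085 , 0.6245, 0.1334]), 'wrist_torque': array([-0.0162,  0.0549,  0.0164]), 'finger_gap': np.float64(0.9948)}
```

View pics/w10.png

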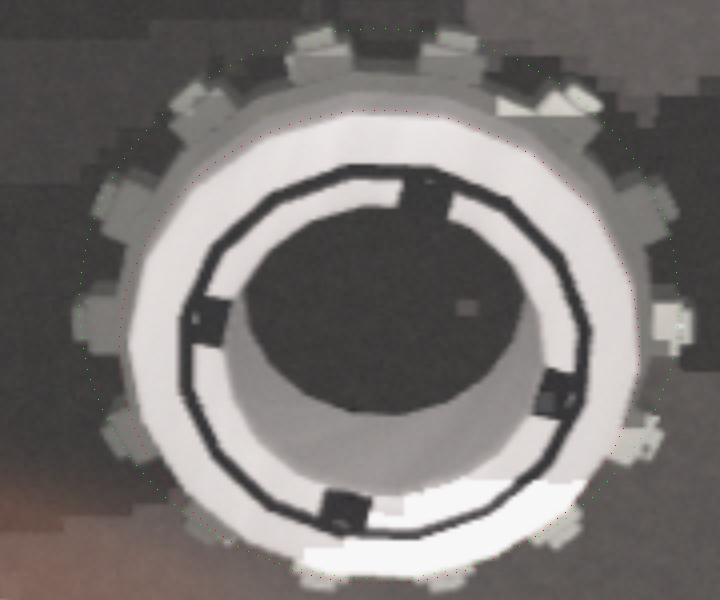

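Request:
{"op": "play_rows", "data": {"moves": [{"linear": [-0.05, 0.06, -0.1], "spin": 6.5, "gripper": 8.5}, {"linear": [0, 0, 0], "spin": 6.5, "gripper": 8.5}, {"linear": [0, 0, 0], "spin": 0, "gripper": 8.5}, {"linear": [0, 0, 0], "spin": 0, "gripper": 5.5}, {"linear": [0, 0, 0], "spin": 0, "gripper": 5.5}, {"linear": [0, 0, 0], "spin": 0, "gripper": 5.5}, {"linear": [0, 0, 0], "spin": 0, "gripper": 5.5}, {"linear": [0, 0, 0], "spin": 0, "gripper": 5.5}], "force": 35}}

```text
clock: 15.5
ee_pos: [0.589, 0.143, 0.0124]
orientation: [-0.352, 3.121, 0.0]
contact_force: [-2.6, 1.1, 11.9]
finger_gap: 0.688
```

Request:
{"op": "play_rows", "data": {"moves": [{"linear": [0, 0, 0.5], "spin": 0, "gripper": 5.5}, {"linear": [0, 0, 1.5], "spin": 0, "gripper": 5.5}, {"linear": [0, 0, 3], "spin": 0, "gripper": 5.5}, {"linear": [0, 0, 3], "spin": 0, "gripper": 5.5}, {"linear": [0, 0, 1], "spin": 0, "gripper": 5.5}, {"linear": [0, 0, 0], "spin": 0, "gripper": 5.5}, {"linear": [0, 0, 0], "spin": 0, "gripper": 5.5}, {"linear": [0, 0, 0], "spin": 0, "gripper": 5.5}], "force": 40}}

```text
clock: 16.3
ee_pos: [0.588, 0.1428, 0.1003]
orientation: [0.355, -3.119, 0.0]
contact_force: [-0.2, -0.4, -2.3]
finger_gap: 0.679
```

```bash
python3 - <<'E'
from h import *
f=[]
c=cap('wrist'); o=st(); f.append(o['contact_force'])
for i in range(4): s=cap('scene'); f.append(observe()['contact_force'])
print(np.mean(f,0)); print(observe()['ee_pos'])
cv2.imwrite('pics/w11.png',cv2.resize(c['img'][180:430,180:480,::-1],None,fx=2.5,fy=2.5,interpolation=0))
E
```

```text
{'clock': np.float64(16.35), 'ee_pos': array([0.5881, 0.1427, 0.1003]), 'orientation': array([ 3.5500e-01, -3.1193e+00,  1.0000e-04]), 'contact_force': array([-0.5302,  0.592 , -2.508 ]), 'wrist_torque': array([-0.0158, -0.0145, -0.0232]), 'finger_gap': np.float64(0.6842)}
[ 0.02877672  0.20596641 -1.90343286]
[0.58854979 0.14284442 0.10097677]
```

View pics/w11.png

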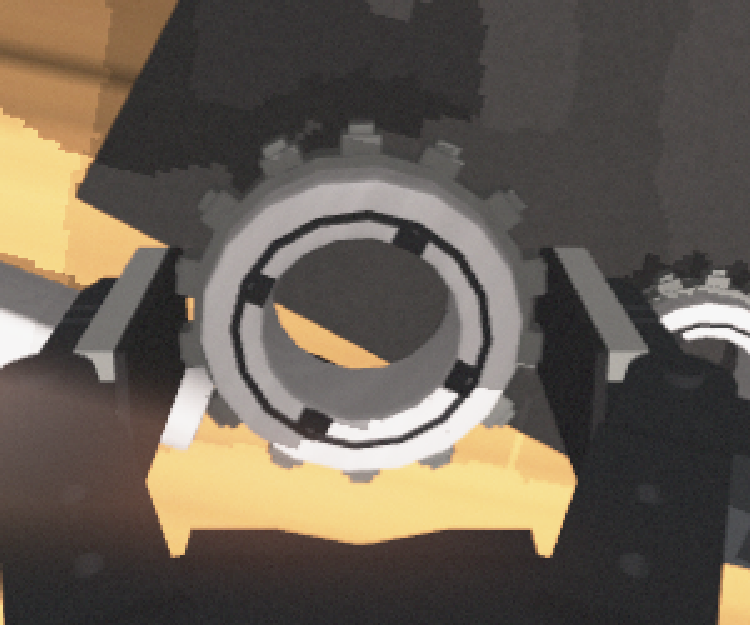

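Request:
{"op": "play_rows", "data": {"moves": [{"linear": [0, -1.5, 2], "spin": 0, "gripper": 5.5}, {"linear": [0, -3.2, 2], "spin": -2, "gripper": 5.5}, {"linear": [0, -3.2, 2], "spin": -2, "gripper": 5.5}, {"linear": [0, -3.2, 2], "spin": -2, "gripper": 5.5}, {"linear": [0, -3.2, 2], "spin": -2, "gripper": 5.5}, {"linear": [0, -3.2, 2], "spin": -2, "gripper": 5.5}, {"linear": [0, -3.5, 1.5], "spin": -2, "gripper": 5.5}, {"linear": [0, -3.5, 0], "spin": -1, "gripper": 5.5}, {"linear": [0.1, -3.5, 0], "spin": 0, "gripper": 5.5}, {"linear": [0, -3.0, 0], "spin": 0, "gripper": 5.5}, {"linear": [0, -1.5, 0], "spin": 0, "gripper": 5.5}, {"linear": [0, 0, 0], "spin": 0, "gripper": 5.5}]}}

```text
clock: 17.75
ee_pos: [0.5897, -0.1837, 0.2362]
orientation: [-0.003, -3.141, 0.0]
contact_force: [0.4, 1.1, -1.4]
finger_gap: 0.682
```

Request:
{"op": "play_rows", "data": {"moves": [{"linear": [0, 0, 0], "spin": 0, "gripper": 5.5}, {"linear": [0, 0, 0], "spin": 0, "gripper": 5.5}, {"linear": [0, 0, 0], "spin": 0, "gripper": 5.5}, {"linear": [0, 0, 0], "spin": 0, "gripper": 5.5}]}}

```text
clock: 18.15
ee_pos: [0.5899, -0.1814, 0.2367]
orientation: [0.001, -3.142, -0.0]
contact_force: [1.2, 1.0, -1.7]
finger_gap: 0.677
```

```bash
cat > look.py <<'E'
from h import *
import sys
sx,sy,st_,fx,fy=[float(a) for a in sys.argv[1:6]]; tag=sys.argv[6]
c=cap('wrist',tag+'.png'); o=st(); p=o['ee_pos']
im=cv2.resize(c['img'],None,fx=4,fy=4,interpolation=1)
ov(c,im,sx,sy,st_,.012,(255,0,0)); ov(c,im,sx,sy,st_-.001,.013,(255,0,255))
x,y,z=p[0]+fx,p[1]+fy,p[2]-.001
ov(c,im,x,y,z+.0085,.025,(255,0,0)); ov(c,im,x,y,z,.0305,(0,255,0)); ov(c,im,x,y,z-.0085,.015,(0,0,255))
cv2.imwrite('pics/'+tag+'s.png',im[4*70:4*215,4*240:4*420,::-1]); cv2.imwrite('pics/'+tag+'f.png',im[4*220:4*370,4*240:4*410,::-1])
E
python3 look.py .5313 -.1835 .19 0.0003 0.0002 w12
```

```text
{'clock': np.float64(18.2), 'ee_pos': array([ 0.5899, -0.1815,  0.2367]), 'orientation': array([-1.1000e-03,  3.1416e+00,  1.0000e-04]), 'contact_force': array([-0.2345,  0.4243, -2.91  ]), 'wrist_torque': array([-0.0582,  0.004 , -0.0133]), 'finger_gap': np.float64(0.6804)}
```

View pics/w12s.png

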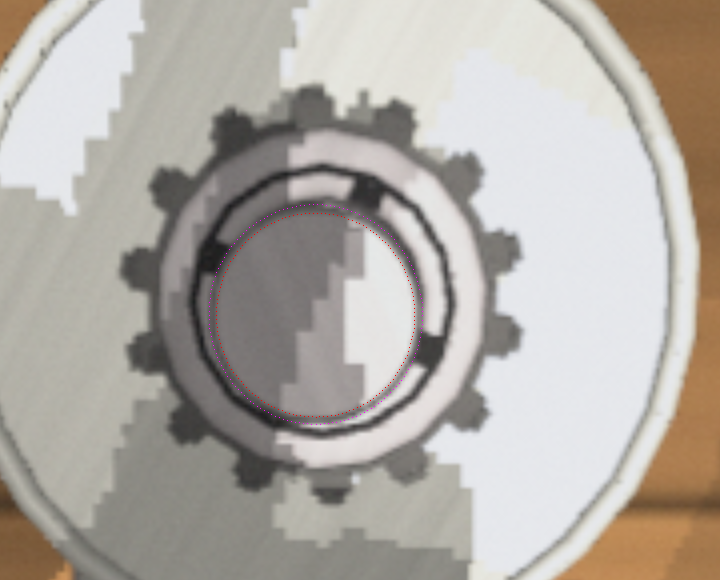

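View pics/w12f.png

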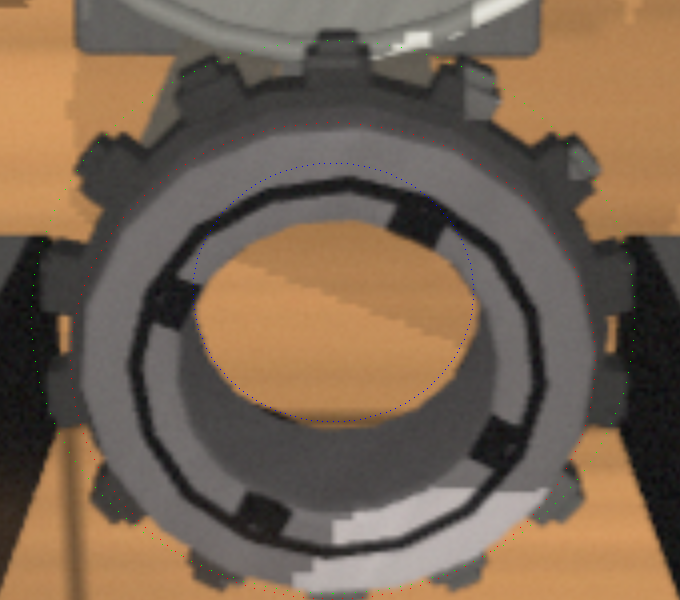

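Request:
{"op": "play_rows", "data": {"moves": [{"linear": [-2, -0.05, 0], "spin": 0, "gripper": 5.5}, {"linear": [-2, -0.05, 0], "spin": 0, "gripper": 5.5}, {"linear": [-1.9, -0.05, -0.7], "spin": 0, "gripper": 5.5}, {"linear": [0, 0, -1.5], "spin": 0, "gripper": 5.5}, {"linear": [0, 0, -1.0], "spin": 0, "gripper": 5.5}, {"linear": [0, 0, 0], "spin": 0, "gripper": 5.5}, {"linear": [0, 0, 0], "spin": 0, "gripper": 5.5}, {"linear": [0, 0, 0], "spin": 0, "gripper": 5.5}, {"linear": [0, 0, 0], "spin": 0, "gripper": 5.5}]}}

```text
clock: 19.1
ee_pos: [0.5312, -0.1837, 0.205]
orientation: [-0.0, 3.141, -0.001]
contact_force: [-0.4, 0.1, -2.5]
finger_gap: 0.679
```

```bash
python3 look.py .5313 -.1835 .1895 0.0008 0.0005 w13
```

```text
{'clock': np.float64(19.15), 'ee_pos': array([ 0.5311, -0.1837,  0.205 ]), 'orientation': array([-1.0000e-04,  3.1409e+00, -5.0000e-04]), 'contact_force': array([ 0.0246,  0.0304, -2.6213]), 'wrist_torque': array([-0.0052, -0.0814,  0.014 ]), 'finger_gap': np.float64(0.6812)}
```

View pics/w13f.png

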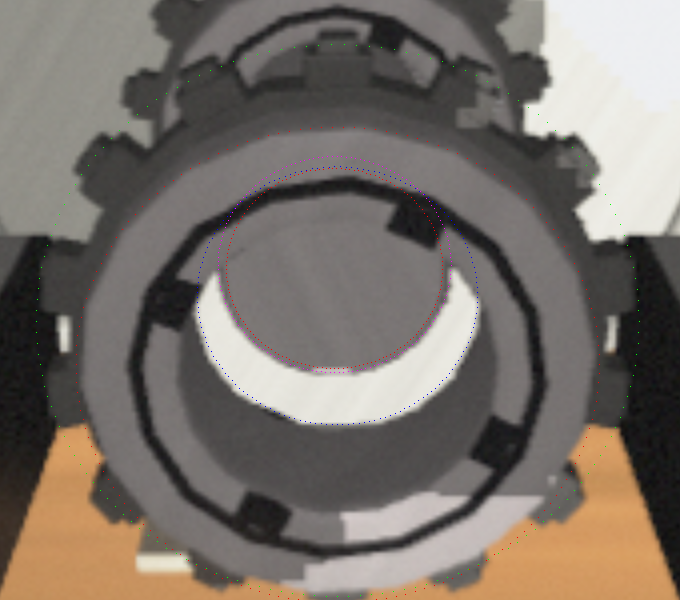

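Request:
{"op": "play_rows", "data": {"moves": [{"linear": [-0.02, -0.03, -0.3], "spin": 0, "gripper": 5.5}, {"linear": [0, 0, -0.4], "spin": 0, "gripper": 5.5}, {"linear": [0, 0, -0.4], "spin": 0, "gripper": 5.5}, {"linear": [0, 0, -0.3], "spin": 0, "gripper": 5.5}, {"linear": [0, 0, 0], "spin": 0, "gripper": 5.5}]}}

```text
clock: 19.65
ee_pos: [0.5304, -0.1838, 0.19]
orientation: [-0.0, -3.141, -0.001]
contact_force: [-0.1, -0.0, -1.7]
finger_gap: 0.682
```

Request:
{"op": "play_rows", "data": {"moves": [{"linear": [0, 0, -0.6], "spin": 0, "gripper": 5.5}, {"linear": [0, 0, -0.7], "spin": 0, "gripper": 5.5}, {"linear": [0, 0, -0.7], "spin": 0, "gripper": 5.5}, {"linear": [0, 0, -0.6], "spin": 0, "gripper": 5.5}, {"linear": [0, 0, -0.4], "spin": 0, "gripper": 5.5}, {"linear": [0, 0, 0], "spin": 0, "gripper": 5.5}, {"linear": [0, 0, 0], "spin": 0, "gripper": 5.5}]}}

```text
clock: 20.35
ee_pos: [0.5306, -0.1839, 0.1606]
orientation: [-0.0, -3.142, -0.0]
contact_force: [-0.7, -0.3, -2.4]
finger_gap: 0.68
```

Request:
{"op": "play_rows", "data": {"moves": [{"linear": [0, 0, -0.2], "spin": 0, "gripper": 5.5}, {"linear": [0, 0, -0.2], "spin": 0, "gripper": 5.5}, {"linear": [0, 0, -0.2], "spin": 0, "gripper": 5.5}, {"linear": [0, 0, -0.2], "spin": 0, "gripper": 5.5}, {"linear": [0, 0, -0.2], "spin": 0, "gripper": 5.5}, {"linear": [0, 0, -0.2], "spin": 0, "gripper": 5.5}, {"linear": [0, 0, 0], "spin": 0, "gripper": 5.5}, {"linear": [0, 0, 0], "spin": 0, "gripper": 5.5}]}}

```text
clock: 21.15
ee_pos: [0.5306, -0.1839, 0.1486]
orientation: [0.0, 3.142, -0.0]
contact_force: [0.2, 0.1, -1.1]
finger_gap: 0.682
```

```bash
python3 - <<'E'
from h import *
f=[]
for i in range(4): f.append(observe()['contact_force']); c=cap('wrist')
print(np.round(f,2)); im=c['img']; cv2.imwrite('pics/w14.png',cv2.resize(im[180:430,180:480,::-1],None,fx=2.5,fy=2.5,interpolation=0)); st()
E
```

```text
[[ 0.2   0.07 -1.05]
 [ 0.21 -0.01  0.09]
 [ 0.46  0.79 -0.49]
 [ 0.65  0.07 -0.68]]
{'clock': np.float64(21.35), 'ee_pos': array([ 0.5306, -0.184 ,  0.1487]), 'orientation': array([ 1.0000e-04,  3.1415e+00, -1.0000e-04]), 'contact_force': array([-0.0055, -0.1599, -0.6815]), 'wrist_torque': array([ 0.0031, -0.0929,  0.0367]), 'finger_gap': np.float64(0.6827)}
```

View pics/w14.png

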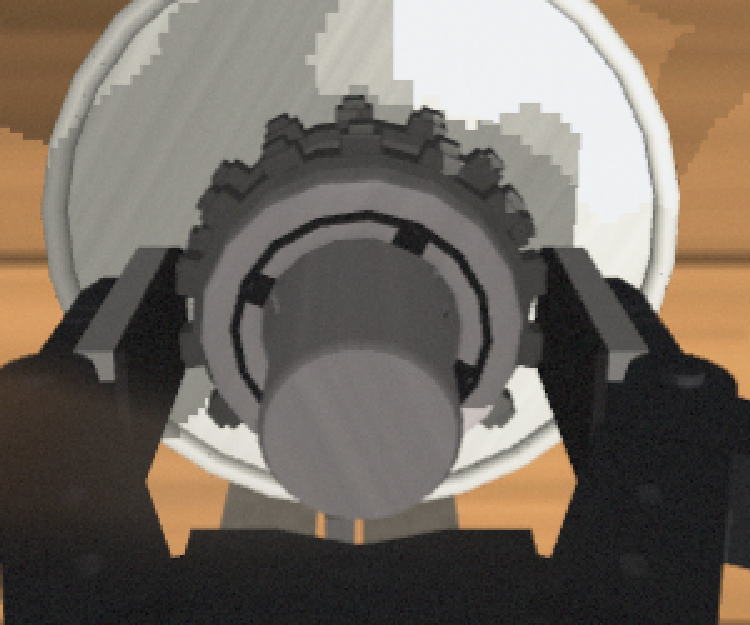

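Request:
{"op": "play_rows", "data": {"moves": [{"linear": [0, 0, -0.15], "spin": 0, "gripper": 5.5}, {"linear": [0, 0, -0.1], "spin": 0, "gripper": 5.5}, {"linear": [0, 0, 0], "spin": 0, "gripper": 5.5}, {"linear": [0, 0, 0], "spin": 0, "gripper": 5.5}, {"linear": [0, 0, 0], "spin": 0, "gripper": 6.3}, {"linear": [0, 0, 0], "spin": 0, "gripper": 6.6}, {"linear": [0, 0, 0], "spin": 0, "gripper": 7}, {"linear": [0, 0, 0], "spin": 0, "gripper": 7.6}, {"linear": [0, 0, 0], "spin": 0, "gripper": 8}, {"linear": [0, 0, 0], "spin": 0, "gripper": 8.4}]}}

```text
clock: 22.35
ee_pos: [0.5306, -0.1839, 0.1461]
orientation: [0.0, 3.142, -0.0]
contact_force: [0.1, -0.9, -0.4]
finger_gap: 0.985
```

Request:
{"op": "play_rows", "data": {"moves": [{"linear": [0, 0, 1.5], "spin": 0, "gripper": 8.5}, {"linear": [0, 0, 3], "spin": 0, "gripper": 8.5}, {"linear": [0, 0, 3.5], "spin": 0, "gripper": 8.5}, {"linear": [0, 0, 0.5], "spin": 0, "gripper": 8.5}, {"linear": [1.5, 4.0, 0], "spin": 0, "gripper": 8.5}, {"linear": [1.5, 4.2, 0], "spin": 0, "gripper": 8.5}, {"linear": [1.5, 4.2, 0], "spin": 0, "gripper": 8.5}, {"linear": [1.5, 4.2, 0], "spin": 0, "gripper": 8.5}, {"linear": [1.2, 4.2, 0], "spin": 0, "gripper": 8.5}, {"linear": [0, 0, 0], "spin": 0, "gripper": 8.5}, {"linear": [0, 0, 0], "spin": 0, "gripper": 8.5}]}}

```text
clock: 23.45
ee_pos: [0.6024, 0.025, 0.2305]
orientation: [0.003, -3.141, 0.0]
contact_force: [0.5, -0.3, 0.5]
finger_gap: 0.997
```

```bash
python3 - <<'E'
from h import *
st(); s=cap('scene','s2.png'); t=cap('top','t2.png')
for n,c in (('scene',s),('top',t)):
 for k in ['pointer','mark','seat']:
  for d in landmark_of(n,k)[:2]: print(n,k,d['p'],w(c,d['at']),px(c,w(c,d['at'])))
cv2.imwrite('pics/s2c.png',cv2.resize(s['img'][150:240,235:335,::-1],None,fx=6,fy=6,interpolation=2))
cv2.imwrite('pics/s2d.png',cv2.resize(s['img'][170:225,245:285,::-1],None,fx=11,fy=11,interpolation=0))
a=cv2.imread('pics/scene0.png');cv2.imwrite('pics/s0d.png',cv2.resize(a[170:225,245:285],None,fx=11,fy=11,interpolation=0))
E
```

```text
{'clock': np.float64(23.45), 'ee_pos': array([0.6024, 0.025 , 0.2305]), 'orientation': array([ 3.0000e-03, -3.1408e+00,  2.0000e-04]), 'contact_force': array([ 0.5346, -0.3239,  0.5055]), 'wrist_torque': array([ 0.0016, -0.0468,  0.0275]), 'finger_gap': np.float64(0.9966)}
scene pointer 0.55 [ 0.6268379  -0.19159701  0.09199562] [259.15023074 192.86833753]
scene mark 0.47 [ 0.61680286 -0.18079505  0.09044782] [264.5121571 194.6476437]
scene seat 0.86 [ 0.52941453 -0.18788615  0.12002374] [292.81145511 172.80089533]
scene seat 0.53 [ 0.62075463 -0.18628104  0.08879027] [262.26908846 194.15490232]
top pointer 0.92 [ 0.62188167 -0.18599399  0.09676467] [405.51262163 209.8552132 ]
top mark 0.54 [ 0.47011192 -0.47303569  0.00062433] [514.38440785 275.70803562]
top mark 0.53 [ 0.61734574 -0.17881107  0.0941741 ] [402.35759102 211.91087003]
top seat 0.72 [ 0.53055707 -0.18665557  0.12170501] [408.30821194 246.86334861]
```

View pics/s2c.png

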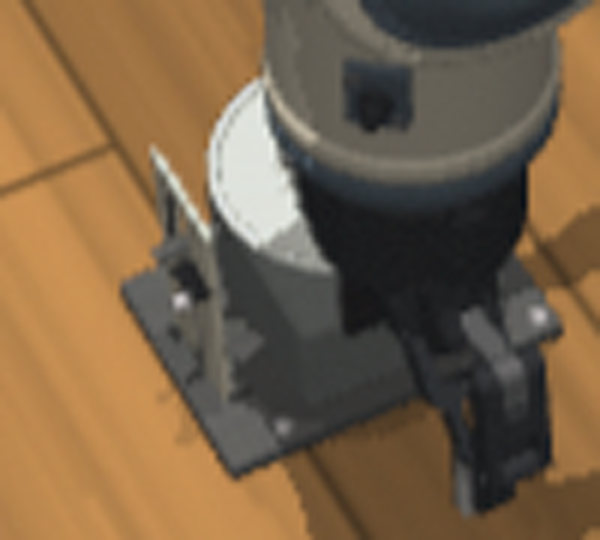

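View pics/s2d.png

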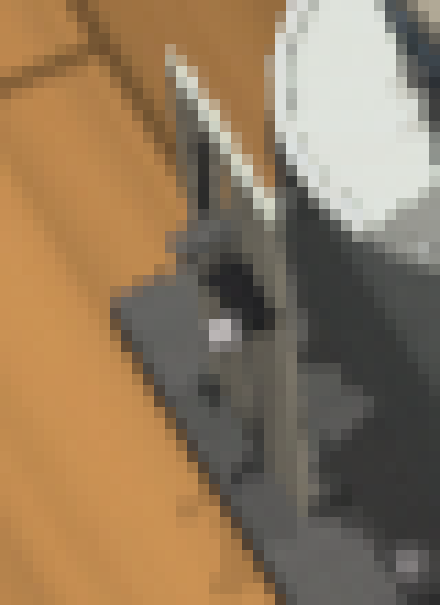

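View pics/s0d.png

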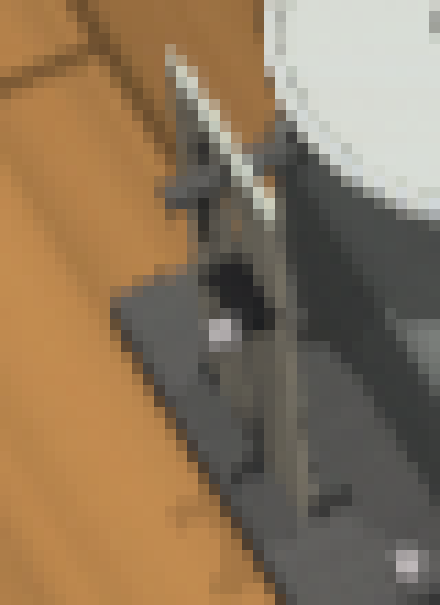

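The pointer is now within a couple of mm of the mark, which is too close to call from far away. I'll turn the wrist camera to look at the plate face from the +x side, without touching anything.

Request:
{"op": "play_rows", "data": {"moves": [{"linear": [0.7, 0, 0], "spin": -8.5, "gripper": 8.5}, {"linear": [0.7, 0, 0], "spin": -8.5, "gripper": 8.5}, {"linear": [0.7, 0, 0], "spin": -8.5, "gripper": 8.5}, {"linear": [0.7, 0, 0], "spin": -8.5, "gripper": 8.5}, {"linear": [0.7, 0, 0], "spin": -8.5, "gripper": 8.5}, {"linear": [0.7, 0, 0], "spin": -8.5, "gripper": 8.5}, {"linear": [0.7, 0, 0], "spin": -8.5, "gripper": 8.5}, {"linear": [0.7, -1, 0], "spin": -8.5, "gripper": 8.5}, {"linear": [0.7, -1, 0], "spin": -8.5, "gripper": 8.5}, {"linear": [0.7, -2, 0], "spin": -8.5, "gripper": 8.5}, {"linear": [0, -2, 0], "spin": -8.5, "gripper": 8.5}, {"linear": [0, -2, 0], "spin": -8.5, "gripper": 8.5}]}}

```text
clock: 25.05
ee_pos: [0.6726, -0.057, 0.231]
orientation: [-2.448, -1.969, 0.0]
contact_force: [-0.0, 0.3, -0.2]
finger_gap: 0.996
```

Request:
{"op": "play_rows", "data": {"moves": [{"linear": [0, -2, 0], "spin": -8.5, "gripper": 8.5}, {"linear": [0, -2, 0], "spin": -8.5, "gripper": 8.5}, {"linear": [0, -2, 0], "spin": -8.5, "gripper": 8.5}, {"linear": [0, -2, 0], "spin": -8.5, "gripper": 8.5}, {"linear": [0, -2, 0], "spin": -8.5, "gripper": 8.5}, {"linear": [0, -2, -1], "spin": -8.5, "gripper": 8.5}, {"linear": [0, -1.2, -2], "spin": -8.5, "gripper": 8.5}, {"linear": [0, 0, -3], "spin": -8.5, "gripper": 8.5}, {"linear": [0, 0, -3], "spin": -8.5, "gripper": 8.5}, {"linear": [0, 0, -2], "spin": -1.5, "gripper": 8.5}, {"linear": [0, 0, 0], "spin": 0, "gripper": 8.5}, {"linear": [0, 0, 0], "spin": 0, "gripper": 8.5}]}}

```text
clock: 26.25
ee_pos: [0.6727, -0.1882, 0.1216]
orientation: [3.142, 0.002, 0.0]
contact_force: [-0.4, 0.9, 1.1]
finger_gap: 0.994
```

```bash
python3 - <<'E'
from h import *
o=st(); print(o['joint_pos']); c=cap('wrist','w15.png')
for k in ['pointer','mark']:
  for d in landmark_of('wrist',k)[:2]: print(k,d['p'],w(c,d['at']),px(c,w(c,d['at'])))
E
```

```text
{'clock': np.float64(26.25), 'ee_pos': array([ 0.6727, -0.1882,  0.1216]), 'orientation': array([3.1416e+00, 1.6000e-03, 1.0000e-04]), 'contact_force': array([-0.4372,  0.8766,  1.1405]), 'wrist_torque': array([-0.0315,  0.0169,  0.0279]), 'finger_gap': np.float64(0.994)}
[-3.58262055e-01  7.13942703e-01  1.26820591e+00  2.39145980e-05
  1.15937395e+00  1.21153099e+00]
pointer 0.69 [ 0.62790019 -0.18652317  0.09624015] [321.12886159 365.19879722]
```

View pics/w15.png

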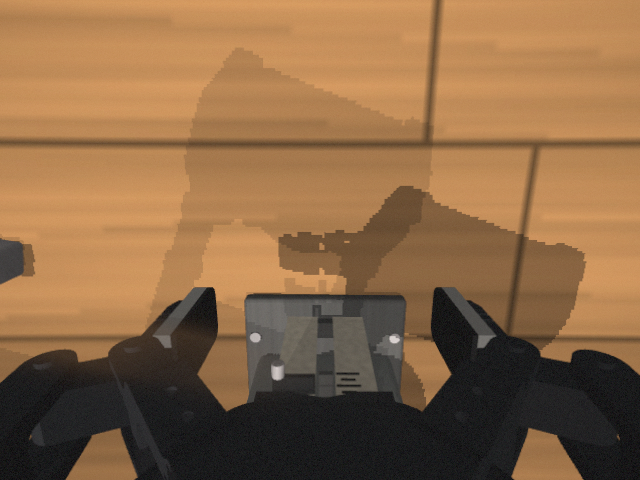

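```bash
python3 - <<'E'
import cv2
a=cv2.imread('pics/w15.png');cv2.imwrite('pics/w15c.png',cv2.resize(a[285:410,240:420],None,fx=4.4,fy=4.4,interpolation=0))
E
```

```text
(no output)
```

View pics/w15c.png

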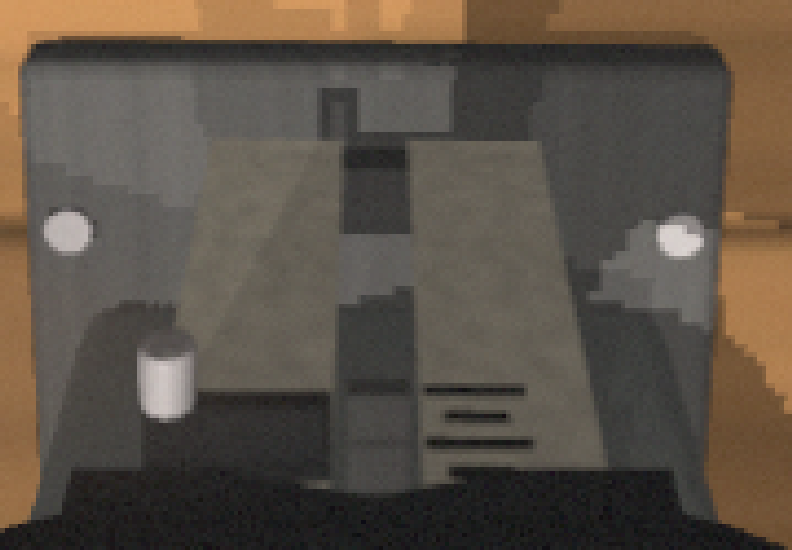

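Request:
{"op": "play_rows", "data": {"moves": [{"linear": [-0.8, 0.1, -0.8], "spin": 0, "gripper": 8.5}, {"linear": [-0.9, 0, -0.8], "spin": 0, "gripper": 8.5}, {"linear": [0, 0, 0], "spin": 0, "gripper": 8.5}, {"linear": [0, 0, 0], "spin": 0, "gripper": 8.5}, {"linear": [0, 0, 0], "spin": 0, "gripper": 8.5}]}}

```text
clock: 26.9
ee_pos: [0.6561, -0.187, 0.1056]
orientation: [3.141, 0.0, 0.002]
contact_force: [0.2, -1.2, 0.2]
finger_gap: 0.994
```

```bash
python3 - <<'E'
from h import *
o=st(); c=cap('wrist','w16.png')
for k in ['pointer','mark']:
  for d in landmark_of('wrist',k)[:2]: print(k,d['p'],w(c,d['at']),px(c,w(c,d['at'])))
a=c['img'][:,:,::-1];cv2.imwrite('pics/w16c.png',cv2.resize(a[280:400,250:400],None,fx=5,fy=5,interpolation=0))
E
```

```text
{'clock': np.float64(26.9), 'ee_pos': array([ 0.6561, -0.187 ,  0.1056]), 'orientation': array([3.1413e+00, 0.0000e+00, 1.5000e-03]), 'contact_force': array([ 0.2003, -1.2456,  0.2022]), 'wrist_torque': array([-0.0246,  0.0217, -0.0177]), 'finger_gap': np.float64(0.9937)}
pointer 0.67 [ 0.62884894 -0.18540978  0.09940362] [320.95201956 357.40347725]
mark 0.72 [ 0.62093446 -0.18341169  0.09543641] [316.66395479 367.46935576]
```

View pics/w16c.png

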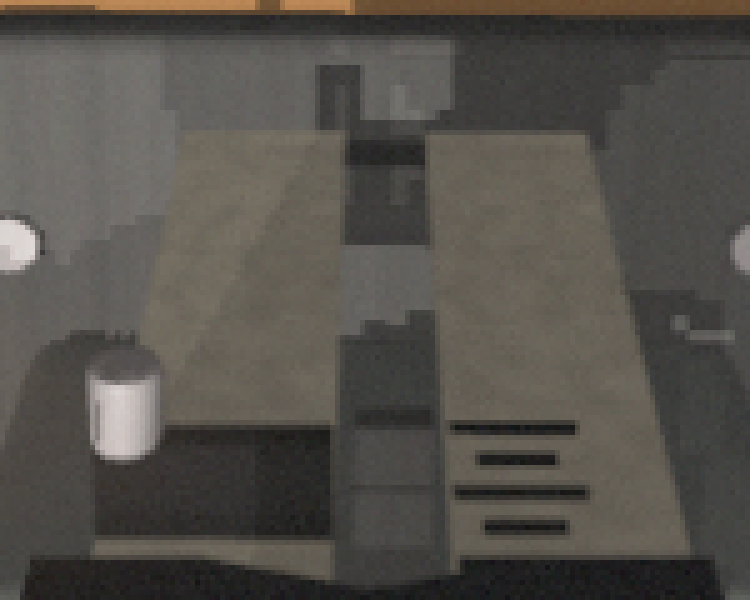

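```bash
python3 - <<'E'
from h import *
c=cap('wrist'); 
def inx(u,v,X):
    o,d=ray(c,u,v); return o+d*(X-o[0])/d[0]
cp=lambda x,y:(250+x/5,280+y/5)
for X in (.605,.607,.609,.611):
    print(X,'bot',[inx(*cp(x,130),X).round(4)[1:] for x in (185,588)],'top row',[inx(*cp(x,y),X).round(4)[1:] for x,y in((690,555),)],
     'idx',[inx(*cp(x,y),X).round(4)[1:] for x,y in((333,426),(333,538),(95,538))],'grad',[inx(*cp(510,y),X)[2].round(4) for y in(428,460,493,526)])
for X in (.605,.61,.615,.62,.625,.63):
    print(X,'ptr',[inx(*cp(x,y),X).round(4)[1:] for x,y in((355,408),(355,425),(433,425),(352,487),(438,487),(355,550))])
E
```

```text
0.605 bot [array([-0.1603,  0.003 ]), array([-0.2179,  0.003 ])] top row [array([-0.2172,  0.091 ])] idx [array([-0.1828,  0.0713]), array([-0.1831,  0.0887]), array([-0.1601,  0.0887])] grad [np.float64(0.0716), np.float64(0.0769), np.float64(0.0821), np.float64(0.087)]
0.607 bot [array([-0.1607,  0.007 ]), array([-0.2173,  0.007 ])] top row [array([-0.2167,  0.0935])] idx [array([-0.1828,  0.0741]), array([-0.1832,  0.0913]), array([-0.1605,  0.0912])] grad [np.float64(0.0744), np.float64(0.0796), np.float64(0.0847), np.float64(0.0896)]
0.609 bot [array([-0.1612,  0.011 ]), array([-0.2168,  0.0109])] top row [array([-0.2162,  0.096 ])] idx [array([-0.1829,  0.0769]), array([-0.1832,  0.0938]), array([-0.161 ,  0.0937])] grad [np.float64(0.0772), np.float64(0.0824), np.float64(0.0874), np.float64(0.0921)]
0.611 bot [array([-0.1616,  0.0149]), array([-0.2163,  0.0149])] top row [array([-0.2157,  0.0985])] idx [array([-0.183 ,  0.0797]), array([-0.1833,  0.0963]), array([-0.1614,  0.0962])] grad [np.float64(0.08), np.float64(0.0851), np.float64(0.09), np.float64(0.0947)]
0.605 ptr [ar
[... 321 characters left out ...]
 0.0967])]
0.615 ptr [array([-0.1852,  0.0825]), array([-0.1852,  0.0852]), array([-0.1928,  0.0852]), array([-0.185 ,  0.0944]), array([-0.193 ,  0.0944]), array([-0.1854,  0.1029])]
0.62 ptr [array([-0.1853,  0.0897]), array([-0.1853,  0.0923]), array([-0.1925,  0.0923]), array([-0.1851,  0.1011]), array([-0.1927,  0.1011]), array([-0.1854,  0.1091])]
0.625 ptr [array([-0.1853,  0.0969]), array([-0.1854,  0.0993]), array([-0.1922,  0.0993]), array([-0.1852,  0.1077]), array([-0.1924,  0.1077]), array([-0.1855,  0.1153])]
0.63 ptr [array([-0.1854,  0.104 ]), array([-0.1854,  0.1064]), array([-0.192 ,  0.1064]), array([-0.1852,  0.1143]), array([-0.1921,  0.1143]), array([-0.1855,  0.1216])]
```

Request:
{"op": "play_rows", "data": {"moves": [{"linear": [0, 0, 4], "spin": 0, "gripper": 8.5}, {"linear": [0, 0, 4], "spin": 0, "gripper": 8.5}, {"linear": [-1, 0, 3.5], "spin": 0, "gripper": 8.5}, {"linear": [-4, 0, 0.5], "spin": 0, "gripper": 8.5}, {"linear": [-3, 0, 0], "spin": 0, "gripper": 8.5}, {"linear": [0, 0, 0], "spin": 0, "gripper": 8.5}, {"linear": [0, 0, 0], "spin": 0, "gripper": 8.5}, {"linear": [0, 0, 0], "spin": 0, "gripper": 8.5}, {"linear": [0, 0, 0], "spin": 0, "gripper": 8.5}]}}

```text
clock: 28.0
ee_pos: [0.5763, -0.1869, 0.2249]
orientation: [3.142, 0.0, 0.0]
contact_force: [1.1, 0.0, 0.1]
finger_gap: 0.992
```

```bash
python3 - <<'E'
from h import *
o=st(); c=cap('wrist','w17.png')
print(px(c,[.61,-.188,.094]),px(c,[.622,-.188,.094]))
u,v=px(c,[.61,-.188,.094]).astype(int)
a=c['img'][:,:,::-1];cv2.imwrite('pics/w17c.png',cv2.resize(a[v-70:v+50,u-75:u+75],None,fx=5,fy=5,interpolation=0)); print(u-75,v-70)
E
```

```text
{'clock': np.float64(28.0), 'ee_pos': array([ 0.5763, -0.1869,  0.2249]), 'orientation': array([3.1416e+00, 4.0000e-04, 2.0000e-04]), 'contact_force': array([1.0736, 0.0205, 0.1008]), 'wrist_torque': array([ 0.0185, -0.0291, -0.0296]), 'finger_gap': np.float64(0.9924)}
[325.87129082 182.23072081] [325.90192093 165.54024885]
250 112
```

View pics/w17c.png

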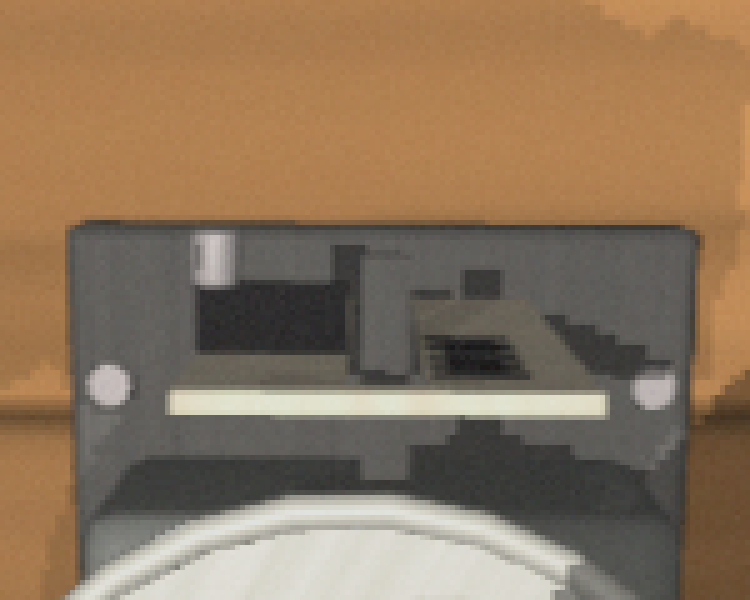

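```bash
python3 - <<'E'
from h import *
# reconstruct cams: w17 current; w16 by shifting tool pose
c7=cap('wrist'); import copy
d=np.array([.6561,-.1870,.1056])-np.array(observe()['ee_pos'])
c6=dict(c7); R=np.array(c7['R']); c6['t']=np.array(c7['t'])-R@d
d5=np.array([.6727,-.1882,.1216])-np.array(observe()['ee_pos']); c5=dict(c7); c5['t']=np.array(c7['t'])-R@d5
def tri(a,b,ca,cb):
    (o1,d1),(o2,d2)=ray(ca,*a),ray(cb,*b)
    x=np.linalg.lstsq(np.stack([d1[[0,2]],-d2[[0,2]]],1),(o2-o1)[[0,2]],rcond=None)[0]
    return o1+d1*x[0],o2+d2*x[1]
P6=lambda x,y:(250+x/5,280+y/5); P7=lambda x,y:(250+x/5,112+y/5)
print('tip top edge',tri(P6(395,425),P7(385,257),c6,c7))
print('tip top edge alt',tri(P6(395,425),P7(385,253),c6,c7))
print('tip bottom edge',tri(P6(395,408),P7(385,251),c6,c7))
print('idx top',tri(P6(250,538),P7(270,355),c6,c7))
print('idx bot',tri(P6(250,426),P7(270,285),c6,c7))
print('grad',[tri(P6(510,a),P7(480,b),c6,c7)[0] for a,b in((428,335),(526,375))])
print('plate bottom/',atz(c7,*P7(270,392),.131),atz(c7,*P7(270,415),.131),'width', atz(c7,*P7(167,403),.131),atz(c7,*P7(608,403),.131))
E
```

```text
tip top edge (array([ 0.62363564, -0.18897195,  0.09731514]), array([ 0.62363564, -0.1887107 ,  0.09731514]))
tip top edge alt (array([ 0.6242597 , -0.18895766,  0.09819334]), array([ 0.6242597 , -0.18870195,  0.09819334]))
tip bottom edge (array([ 0.62436683, -0.18898863,  0.09586922]), array([ 0.62436683, -0.18872032,  0.09586922]))
idx top (array([ 0.60931745, -0.17553236,  0.09415079]), array([ 0.60931745, -0.17199526,  0.09415079]))
idx bot (array([ 0.61912804, -0.17549262,  0.09112392]), array([ 0.61912804, -0.17197577,  0.09112392]))
grad [array([ 0.61045571, -0.20091263,  0.07923381]), array([ 0.60548006, -0.20037813,  0.0875859 ])]
plate bottom/ [ 0.60945891 -0.17397031  0.131     ] [ 0.60653585 -0.17392818  0.131     ] width [ 0.60805236 -0.16093969  0.131     ] [ 0.6080734  -0.21665053  0.131     ]
```

Triangulating the two wrist views puts the pointer tip at z ≈ 0.0965. The index's top edge is at ≈ 0.094 and its underside at ≈ 0.091. So the pointer is still about 2–4 mm above the mark, and the network readings agree in sign, so a third freewheel is needed. I'm going to C at (0.6295, 0.245).

Request:
{"op": "play_rows", "data": {"moves": [{"linear": [0.3, 3, 0], "spin": 0, "gripper": 8.5}, {"linear": [0.5, 4.2, 0], "spin": 0, "gripper": 8.5}, {"linear": [0.5, 4.2, 0], "spin": 0, "gripper": 8.5}, {"linear": [0.5, 4.2, 0], "spin": 0, "gripper": 8.5}, {"linear": [0.5, 4.2, 0], "spin": 0, "gripper": 8.5}, {"linear": [0.5, 4.2, -1], "spin": 0, "gripper": 8.5}, {"linear": [0.5, 4.2, -1], "spin": 0, "gripper": 8.5}, {"linear": [0.5, 4.2, -2], "spin": 0, "gripper": 8.5}, {"linear": [0.5, 4.2, -2], "spin": 0, "gripper": 8.5}, {"linear": [0.5, 3.8, -2], "spin": 0, "gripper": 8.5}, {"linear": [0.5, 2.8, -1.5], "spin": 0, "gripper": 8.5}, {"linear": [0, 0, 0], "spin": 0, "gripper": 8.5}]}}

```text
clock: 29.3
ee_pos: [0.6278, 0.2486, 0.1273]
orientation: [3.141, 0.005, -0.004]
contact_force: [-0.4, -0.8, -0.2]
finger_gap: 0.996
```

Request:
{"op": "play_rows", "data": {"moves": [{"linear": [0, 0, 0], "spin": 0, "gripper": 8.5}, {"linear": [0, 0, 0], "spin": 0, "gripper": 8.5}, {"linear": [0, 0, 0], "spin": 0, "gripper": 8.5}]}}

```text
clock: 29.6
ee_pos: [0.629, 0.2442, 0.1308]
orientation: [-3.141, 0.002, -0.001]
contact_force: [-0.2, 0.1, 1.0]
finger_gap: 0.995
```

```bash
python3 - <<'E'
from h import *
c=cap('wrist','w18.png'); o=st()
im=cv2.resize(c['img'],None,fx=4,fy=4,interpolation=1)
ov(c,im,.6295,.245,.02,.025,(255,0,0)); ov(c,im,.6295,.245,.0115,.0305,(0,255,0))
u,v=px(c,[.6295,.245,.02]).astype(int); print(u,v)
cv2.imwrite('pics/w18c.png',im[4*(v-70):4*(v+70),4*(u-85):4*(u+85),::-1])
s=cap('scene'); cv2.imwrite('pics/s3.png',cv2.resize(s['img'][140:240,230:340,::-1],None,fx=6,fy=6,interpolation=1))
E
```

```text
{'clock': np.float64(29.65), 'ee_pos': array([0.629 , 0.2442, 0.1307]), 'orientation': array([-3.1414e+00,  1.9000e-03, -1.3000e-03]), 'contact_force': array([-0.0872, -0.263 , -0.3298]), 'wrist_torque': array([ 0.0387,  0.0128, -0.0237]), 'finger_gap': np.float64(0.9941)}
323 233
```

View pics/w18c.png

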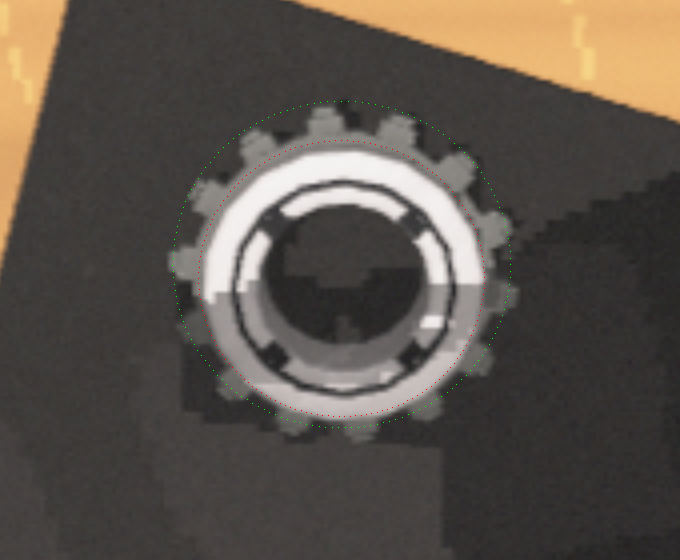

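View pics/s3.png

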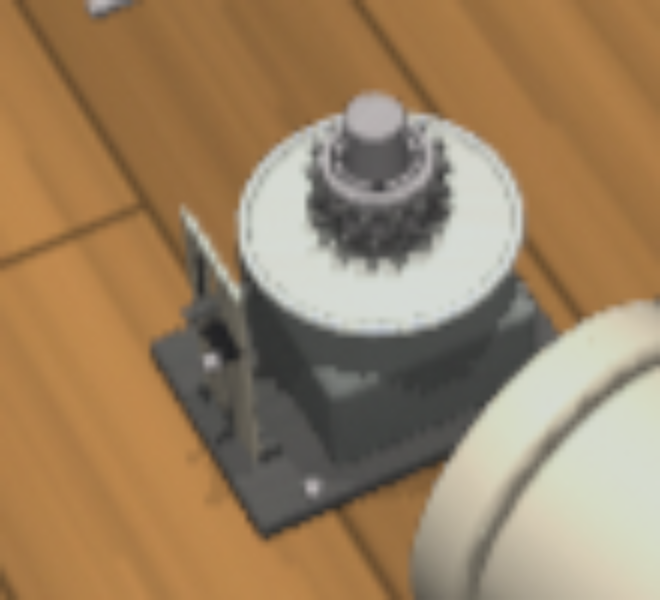

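The scene view agrees: the pointer is just above the index. C refines to about (0.6285, 0.245). I'll rotate 6° so the pads meet two teeth.

Request:
{"op": "play_rows", "data": {"moves": [{"linear": [-0.05, 0.05, -3.0], "spin": 6, "gripper": 8.5}, {"linear": [0, 0, -3.0], "spin": 0, "gripper": 8.5}, {"linear": [0, 0, -3.0], "spin": 0, "gripper": 8.5}, {"linear": [0, 0, -1.7], "spin": 0, "gripper": 8.5}, {"linear": [0, 0, -1.0], "spin": 0, "gripper": 8.5}, {"linear": [0, 0, 0], "spin": 0, "gripper": 8.5}, {"linear": [0, 0, 0], "spin": 0, "gripper": 8.5}, {"linear": [0, 0, 0], "spin": 0, "gripper": 8.5}]}}

```text
clock: 30.5
ee_pos: [0.6289, 0.2458, 0.0145]
orientation: [-3.137, -0.164, -0.003]
contact_force: [0.9, -0.0, -0.4]
finger_gap: 0.995
```

```bash
python3 - <<'E'
from h import *
c=cap('wrist'); o=st()
im=cv2.resize(c['img'],None,fx=4,fy=4,interpolation=1)
ov(c,im,.6285,.245,.02,.025,(255,0,0)); ov(c,im,.6285,.245,.0115,.0305,(0,255,0))
cv2.imwrite('pics/w19.png',im[4*220:4*370,4*230:4*410,::-1])
E
```

```text
{'clock': np.float64(30.55), 'ee_pos': array([0.6288, 0.2458, 0.0144]), 'orientation': array([-3.1368e+00, -1.6430e-01, -2.9000e-03]), 'contact_force': array([-0.0736,  0.3805, -0.9066]), 'wrist_torque': array([-0.0164, -0.027 , -0.0041]), 'finger_gap': np.float64(0.9948)}
```

View pics/w19.png

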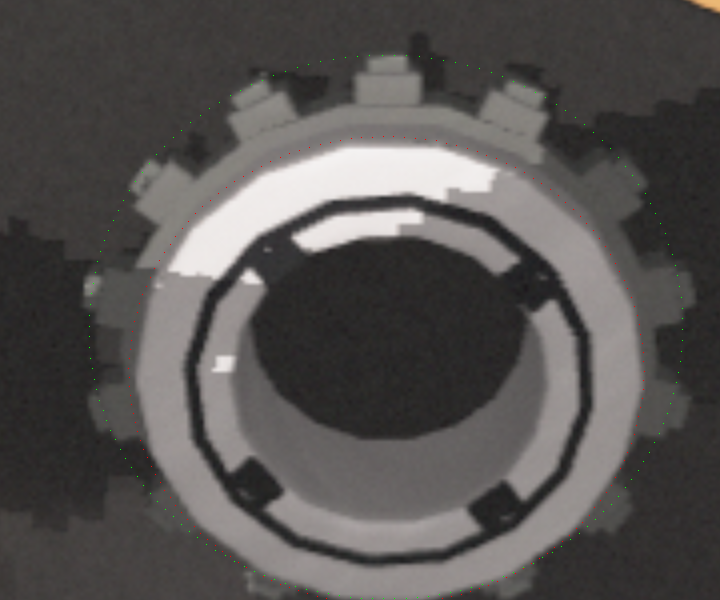

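Request:
{"op": "play_rows", "data": {"moves": [{"linear": [-0.05, -0.06, -0.15], "spin": 0, "gripper": 8.5}, {"linear": [0, 0, 0], "spin": 0, "gripper": 8.5}, {"linear": [0, 0, 0], "spin": 0, "gripper": 5.5}, {"linear": [0, 0, 0], "spin": 0, "gripper": 5.5}, {"linear": [0, 0, 0], "spin": 0, "gripper": 5.5}, {"linear": [0, 0, 0], "spin": 0, "gripper": 5.5}, {"linear": [0, 0, 0], "spin": 0, "gripper": 5.5}], "force": 35}}

```text
clock: 31.25
ee_pos: [0.6277, 0.245, 0.0121]
orientation: [3.137, 0.165, 0.001]
contact_force: [-2.0, -1.5, 7.1]
finger_gap: 0.676
```

Request:
{"op": "play_rows", "data": {"moves": [{"linear": [0, 0, 0.5], "spin": 0, "gripper": 5.5}, {"linear": [0, 0, 1.5], "spin": 0, "gripper": 5.5}, {"linear": [0, 0, 3], "spin": 0, "gripper": 5.5}, {"linear": [0, 0, 3], "spin": 0, "gripper": 5.5}, {"linear": [0, 0, 1], "spin": 0, "gripper": 5.5}, {"linear": [0, 0, 0], "spin": 0, "gripper": 5.5}, {"linear": [0, 0, 0], "spin": 0, "gripper": 5.5}, {"linear": [0, 0, 0], "spin": 0, "gripper": 5.5}], "force": 40}}

```text
clock: 32.05
ee_pos: [0.6267, 0.2447, 0.1001]
orientation: [3.137, 0.164, -0.004]
contact_force: [-0.4, -0.4, -2.6]
finger_gap: 0.677
```

```bash
python3 - <<'E'
from h import *
c=cap('wrist'); o=st()
cv2.imwrite('pics/w20.png',cv2.resize(c['img'][180:430,180:480,::-1],None,fx=2.5,fy=2.5,interpolation=0))
E
```

```text
{'clock': np.float64(32.1), 'ee_pos': array([0.6268, 0.2447, 0.1001]), 'orientation': array([ 3.1367,  0.1642, -0.0036]), 'contact_force': array([-1.0785, -0.5365, -1.6315]), 'wrist_torque': array([-0.0152, -0.0113,  0.003 ]), 'finger_gap': np.float64(0.6782)}
```

View pics/w20.png

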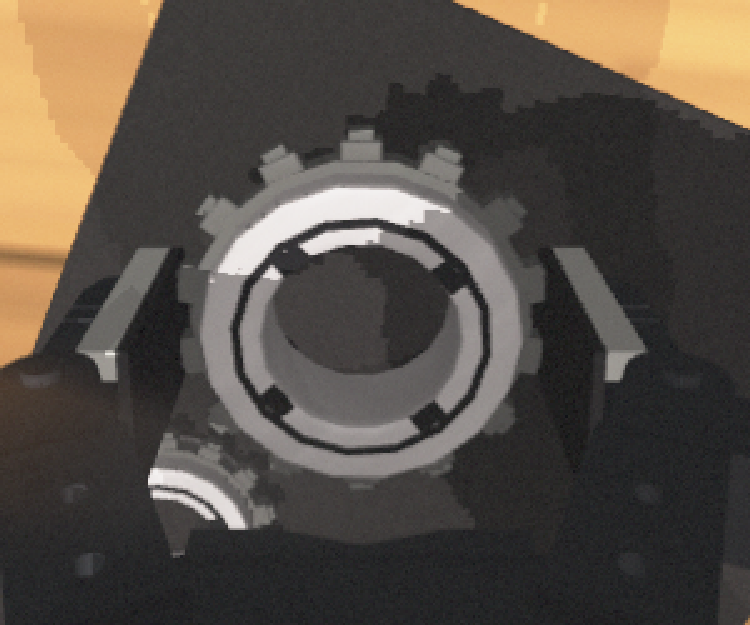

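Request:
{"op": "play_rows", "data": {"moves": [{"linear": [-0.7, -2, 2], "spin": -1, "gripper": 5.5}, {"linear": [-1.2, -3.5, 2], "spin": -1, "gripper": 5.5}, {"linear": [-1.3, -3.7, 2], "spin": -1, "gripper": 5.5}, {"linear": [-1.3, -3.7, 2], "spin": -1, "gripper": 5.5}, {"linear": [-1.3, -3.7, 2], "spin": -1, "gripper": 5.5}, {"linear": [-1.3, -3.7, 2], "spin": -1, "gripper": 5.5}, {"linear": [-1.4, -3.8, 1.6], "spin": 0, "gripper": 5.5}, {"linear": [-1.4, -3.8, 0], "spin": 0, "gripper": 5.5}, {"linear": [-1.4, -3.8, 0], "spin": 0, "gripper": 5.5}, {"linear": [-1.4, -3.8, 0], "spin": 0, "gripper": 5.5}, {"linear": [-1.4, -3.8, 0], "spin": 0, "gripper": 5.5}, {"linear": [-1.3, -3.5, 0], "spin": 0, "gripper": 5.5}]}}

```text
clock: 33.3
ee_pos: [0.4725, -0.1845, 0.2369]
orientation: [-3.141, 0.001, 0.002]
contact_force: [0.9, -1.3, -2.2]
finger_gap: 0.674
```

Request:
{"op": "play_rows", "data": {"moves": [{"linear": [0, 0, 0], "spin": 0, "gripper": 5.5}, {"linear": [0, 0, 0], "spin": 0, "gripper": 5.5}, {"linear": [0, 0, 0], "spin": 0, "gripper": 5.5}, {"linear": [0, 0, 0], "spin": 0, "gripper": 5.5}, {"linear": [0, 0, 0], "spin": 0, "gripper": 5.5}]}}

```text
clock: 33.8
ee_pos: [0.4738, -0.1822, 0.2375]
orientation: [-3.141, -0.002, 0.0]
contact_force: [0.1, -0.6, -2.9]
finger_gap: 0.677
```

```bash
python3 look.py .5313 -.1835 .1795 -0.0013 0.000 w21
```

```text
{'clock': np.float64(33.85), 'ee_pos': array([ 0.4738, -0.1824,  0.2375]), 'orientation': array([-3.1415e+00, -1.7000e-03,  2.0000e-04]), 'contact_force': array([ 1.2036,  0.1871, -1.5014]), 'wrist_torque': array([-0.0327, -0.0228, -0.0858]), 'finger_gap': np.float64(0.6799)}
```

View pics/w21s.png

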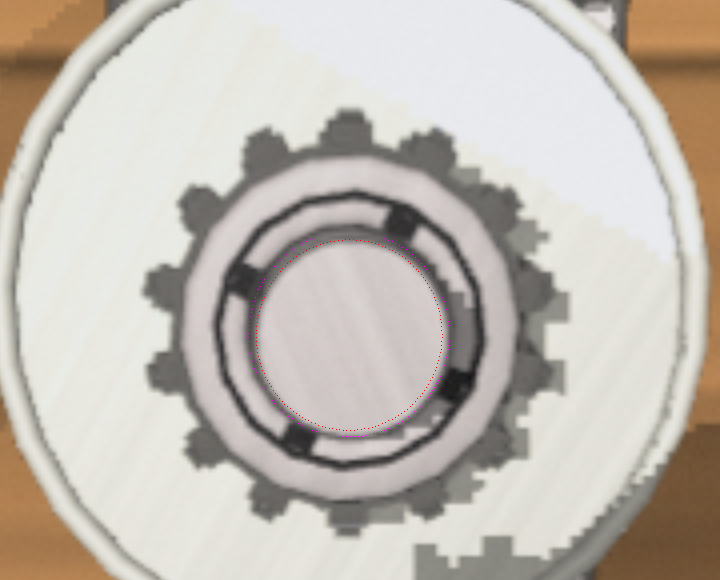

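View pics/w21f.png

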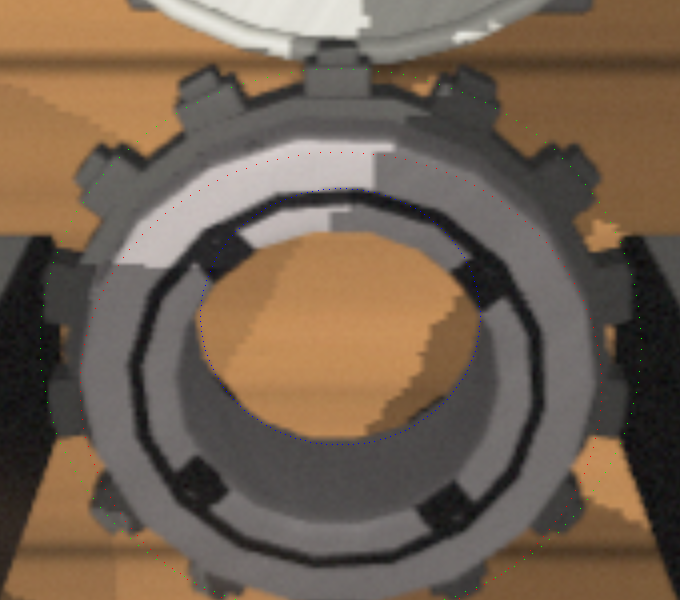

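Request:
{"op": "play_rows", "data": {"moves": [{"linear": [2, -0.03, 0], "spin": 0, "gripper": 5.5}, {"linear": [2, -0.03, 0], "spin": 0, "gripper": 5.5}, {"linear": [1.85, -0.03, -0.7], "spin": 0, "gripper": 5.5}, {"linear": [0, 0, -1.5], "spin": 0, "gripper": 5.5}, {"linear": [0, 0, -1.4], "spin": 0, "gripper": 5.5}, {"linear": [0, 0, -0.6], "spin": 0, "gripper": 5.5}, {"linear": [0, 0, 0], "spin": 0, "gripper": 5.5}, {"linear": [0, 0, 0], "spin": 0, "gripper": 5.5}, {"linear": [0, 0, 0], "spin": 0, "gripper": 5.5}, {"linear": [0, 0, 0], "spin": 0, "gripper": 5.5}]}}

```text
clock: 34.85
ee_pos: [0.5323, -0.184, 0.1962]
orientation: [3.141, -0.0, 0.001]
contact_force: [-0.1, 0.2, -1.7]
finger_gap: 0.675
```

```bash
python3 look.py .5313 -.1835 .1795 -0.0011 0.000 w22
```

```text
{'clock': np.float64(34.9), 'ee_pos': array([ 0.5323, -0.184 ,  0.1961]), 'orientation': array([ 3.1413e+00, -2.0000e-04,  1.2000e-03]), 'contact_force': array([-0.1696, -0.0023, -1.4987]), 'wrist_torque': array([ 0.0266,  0.0293, -0.0007]), 'finger_gap': np.float64(0.675)}
```

View pics/w22f.png

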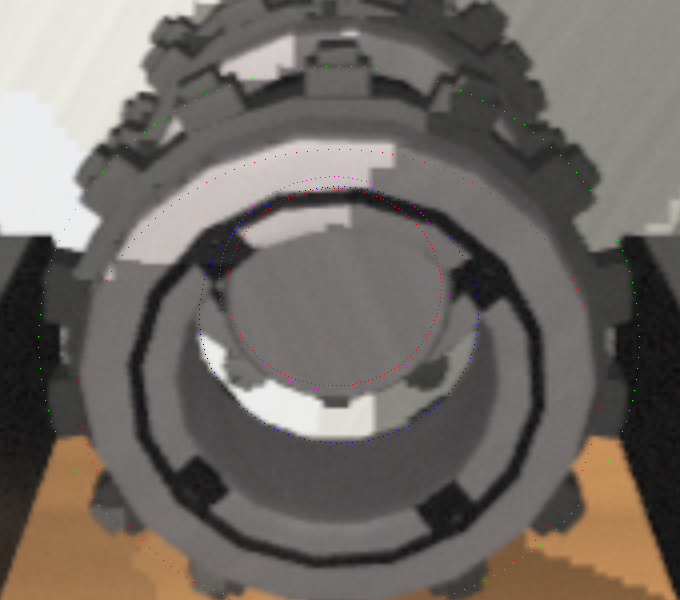

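Request:
{"op": "play_rows", "data": {"moves": [{"linear": [0, 0.04, -0.3], "spin": 0, "gripper": 5.5}, {"linear": [0, 0, -0.4], "spin": 0, "gripper": 5.5}, {"linear": [0, 0, -0.4], "spin": 0, "gripper": 5.5}, {"linear": [0, 0, -0.3], "spin": 0, "gripper": 5.5}, {"linear": [0, 0, 0], "spin": 0, "gripper": 5.5}]}}

```text
clock: 35.4
ee_pos: [0.5318, -0.1834, 0.181]
orientation: [-3.141, 0.0, 0.001]
contact_force: [-0.3, 1.1, -1.6]
finger_gap: 0.67
```

Request:
{"op": "play_rows", "data": {"moves": [{"linear": [0.02, 0, -0.3], "spin": 0, "gripper": 5.5}, {"linear": [0, 0, -0.4], "spin": 0, "gripper": 5.5}, {"linear": [0, 0, -0.4], "spin": 0, "gripper": 5.5}, {"linear": [0, 0, -0.3], "spin": 0, "gripper": 5.5}, {"linear": [0, 0, 0], "spin": 0, "gripper": 5.5}]}}

```text
clock: 35.9
ee_pos: [0.5321, -0.1834, 0.1671]
orientation: [-3.141, 0.0, 0.001]
contact_force: [0.1, -0.0, -2.3]
finger_gap: 0.681
```

Request:
{"op": "play_rows", "data": {"moves": [{"linear": [0, 0, -0.2], "spin": 0, "gripper": 5.5}, {"linear": [0, 0, -0.2], "spin": 0, "gripper": 5.5}, {"linear": [0, 0, -0.2], "spin": 0, "gripper": 5.5}, {"linear": [0, 0, -0.2], "spin": 0, "gripper": 5.5}, {"linear": [0, 0, -0.2], "spin": 0, "gripper": 5.5}, {"linear": [0, 0, 0], "spin": 0, "gripper": 5.5}, {"linear": [0, 0, 0], "spin": 0, "gripper": 5.5}]}}

```text
clock: 36.6
ee_pos: [0.5323, -0.1835, 0.1576]
orientation: [-3.142, 0.0, -0.0]
contact_force: [-0.1, -1.0, -1.7]
finger_gap: 0.673
```

```bash
python3 - <<'E'
from h import *
f=[]
for i in range(4): f.append(observe()['contact_force']); c=cap('wrist')
print(np.round(f,2)); im=c['img']; cv2.imwrite('pics/w23.png',cv2.resize(im[180:430,180:480,::-1],None,fx=2.5,fy=2.5,interpolation=0)); st()
E
```

```text
[[-0.08 -1.   -1.66]
 [-0.09 -0.31 -0.59]
 [-0.02 -0.02 -1.76]
 [ 0.44 -0.36 -0.8 ]]
{'clock': np.float64(36.8), 'ee_pos': array([ 0.5323, -0.1835,  0.1577]), 'orientation': array([ 3.1415e+00, -1.0000e-04,  2.0000e-04]), 'contact_force': array([-0.5604,  0.1128, -1.4435]), 'wrist_torque': array([-0.0476, -0.0092,  0.0158]), 'finger_gap': np.float64(0.6755)}
```

View pics/w23.png

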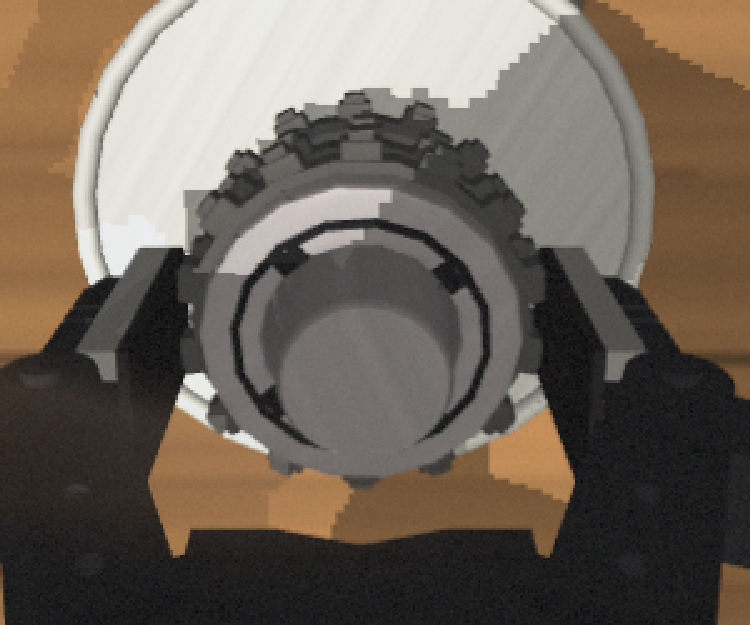

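Request:
{"op": "play_rows", "data": {"moves": [{"linear": [0, 0, -0.2], "spin": 0, "gripper": 5.5}, {"linear": [0, 0, -0.2], "spin": 0, "gripper": 5.5}, {"linear": [0, 0, -0.15], "spin": 0, "gripper": 5.5}, {"linear": [0, 0, 0], "spin": 0, "gripper": 5.5}, {"linear": [0, 0, 0], "spin": 0, "gripper": 5.5}, {"linear": [0, 0, 0], "spin": 0, "gripper": 5.5}]}}

```text
clock: 37.4
ee_pos: [0.5323, -0.1835, 0.1521]
orientation: [3.142, -0.0, 0.0]
contact_force: [-0.3, 0.5, 0.4]
finger_gap: 0.678
```

```bash
python3 - <<'E'
from h import *
f=[]
for i in range(6): f.append(observe()['contact_force']); c=cap('wrist')
print(np.mean(f,0)); st()
E
```

```text
[0.28497743 0.24690875 0.32599043]
{'clock': np.float64(37.7), 'ee_pos': array([ 0.5323, -0.1835,  0.1521]), 'orientation': array([ 3.1416e+00, -0.0000e+00,  1.0000e-04]), 'contact_force': array([ 0.2385, -0.9971, -0.0255]), 'wrist_torque': array([-0.0289, -0.0665,  0.0338]), 'finger_gap': np.float64(0.6747)}
```

The weight has been fully transferred (Fz ≈ 0). I'll release and retreat.

Request:
{"op": "play_rows", "data": {"moves": [{"linear": [0, 0, 0], "spin": 0, "gripper": 6.3}, {"linear": [0, 0, 0], "spin": 0, "gripper": 6.6}, {"linear": [0, 0, 0], "spin": 0, "gripper": 7}, {"linear": [0, 0, 0], "spin": 0, "gripper": 7.6}, {"linear": [0, 0, 0], "spin": 0, "gripper": 8}, {"linear": [0, 0, 0], "spin": 0, "gripper": 8.4}]}}

```text
clock: 38.3
ee_pos: [0.5323, -0.1835, 0.1521]
orientation: [-3.142, 0.0, -0.0]
contact_force: [0.4, 0.4, -0.3]
finger_gap: 0.985
```

```bash
python3 - <<'E'
from h import *
c=cap('wrist'); st(); im=c['img']; cv2.imwrite('pics/w24.png',cv2.resize(im[180:430,180:480,::-1],None,fx=2.5,fy=2.5,interpolation=0))
E
```

```text
{'clock': np.float64(38.35), 'ee_pos': array([ 0.5323, -0.1835,  0.1521]), 'orientation': array([ 3.1415, -0.    , -0.    ]), 'contact_force': array([0.312 , 0.3271, 0.4089]), 'wrist_torque': array([-0.0159,  0.0616, -0.0116]), 'finger_gap': np.float64(0.9882)}
```

View pics/w24.png

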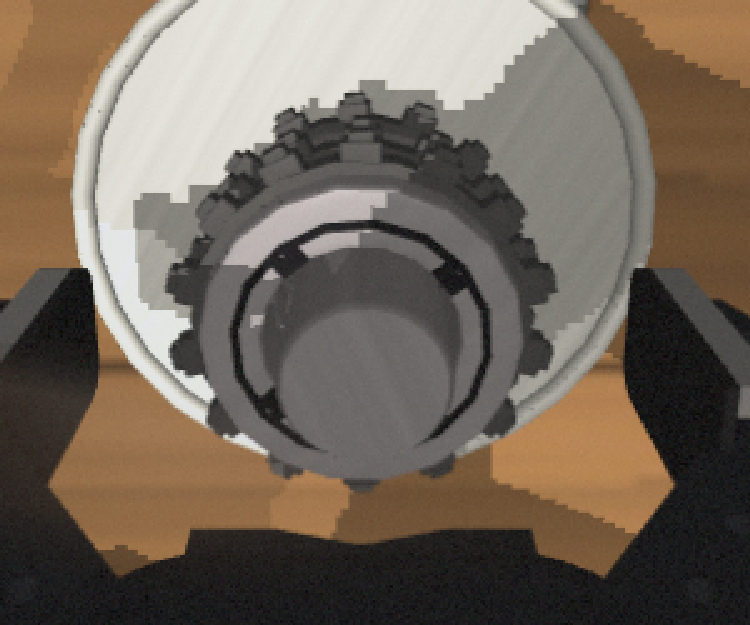

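Request:
{"op": "play_rows", "data": {"moves": [{"linear": [0, 0, 1.5], "spin": 0, "gripper": 8.5}, {"linear": [0, 0, 3], "spin": 0, "gripper": 8.5}, {"linear": [0, 0, 2.8], "spin": 0, "gripper": 8.5}, {"linear": [2.2, -0.2, 0], "spin": 0, "gripper": 8.5}, {"linear": [2.2, -0.2, 0], "spin": 0, "gripper": 8.5}, {"linear": [0, 0, 0], "spin": 0, "gripper": 8.5}, {"linear": [0, 0, 0], "spin": 0, "gripper": 8.5}, {"linear": [0, 0, 0], "spin": 0, "gripper": 8.5}, {"linear": [0, 0, 0], "spin": 0, "gripper": 8.5}]}}

```text
clock: 39.25
ee_pos: [0.5756, -0.1874, 0.225]
orientation: [-3.141, 0.0, 0.001]
contact_force: [-0.2, 0.6, 0.4]
finger_gap: 1.002
```

```bash
python3 - <<'E'
from h import *
import pickle
o=st(); c=cap('wrist','w25.png'); pickle.dump(c,open('c25.pkl','wb'))
a=c['img'][:,:,::-1];cv2.imwrite('pics/w25c.png',cv2.resize(a[112:232,250:400],None,fx=5,fy=5,interpolation=0))
E
```

```text
{'clock': np.float64(39.25), 'ee_pos': array([ 0.5756, -0.1874,  0.225 ]), 'orientation': array([-3.1414e+00,  4.0000e-04,  8.0000e-04]), 'contact_force': array([-0.2359,  0.6083,  0.3852]), 'wrist_torque': array([-0.0449, -0.0209, -0.0012]), 'finger_gap': np.float64(1.0017)}
```

Request:
{"op": "play_rows", "data": {"moves": [{"linear": [4, 0, 0], "spin": 0, "gripper": 8.5}, {"linear": [4, 0, 0], "spin": 0, "gripper": 8.5}, {"linear": [0, 0, -3], "spin": 0, "gripper": 8.5}, {"linear": [0, 0, -4], "spin": 0, "gripper": 8.5}, {"linear": [0, 0, -4], "spin": 0, "gripper": 8.5}, {"linear": [0, 0, -0.9], "spin": 0, "gripper": 8.5}, {"linear": [0, 0, 0], "spin": 0, "gripper": 8.5}, {"linear": [0, 0, 0], "spin": 0, "gripper": 8.5}, {"linear": [0, 0, 0], "spin": 0, "gripper": 8.5}]}}

```text
clock: 40.2
ee_pos: [0.6574, -0.188, 0.1085]
orientation: [3.14, -0.0, 0.005]
contact_force: [0.2, -0.7, 0.8]
finger_gap: 0.997
```

```bash
python3 - <<'E'
from h import *
import pickle
o=st(); c=cap('wrist','w26.png'); pickle.dump(c,open('c26.pkl','wb'))
for k in ['pointer','mark']:
  for d in landmark_of('wrist',k)[:2]: print(k,d['p'],w(c,d['at']),px(c,w(c,d['at'])))
a=c['img'][:,:,::-1];cv2.imwrite('pics/w26c.png',cv2.resize(a[280:400,250:400],None,fx=5,fy=5,interpolation=0))
E
```

```text
{'clock': np.float64(40.2), 'ee_pos': array([ 0.6574, -0.188 ,  0.1085]), 'orientation': array([ 3.1404e+00, -1.0000e-04,  5.0000e-03]), 'contact_force': array([ 0.1968, -0.7193,  0.7808]), 'wrist_torque': array([-0.0085,  0.0084, -0.0145]), 'finger_gap': np.float64(0.9975)}
pointer 0.69 [ 0.63027601 -0.18837163  0.08794296] [325.37854025 339.41433537]
mark 0.65 [ 0.62077057 -0.18386727  0.09225427] [315.86618851 362.39457114]
```

View pics/w25c.png

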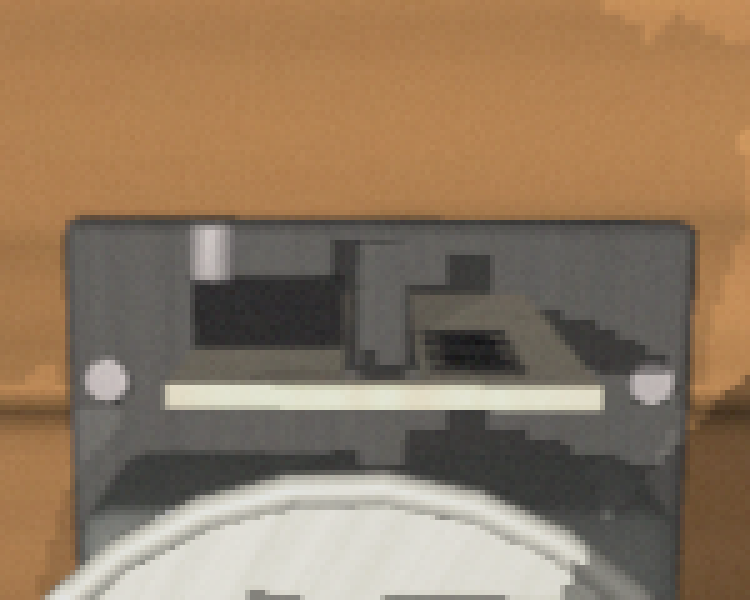

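View pics/w26c.png

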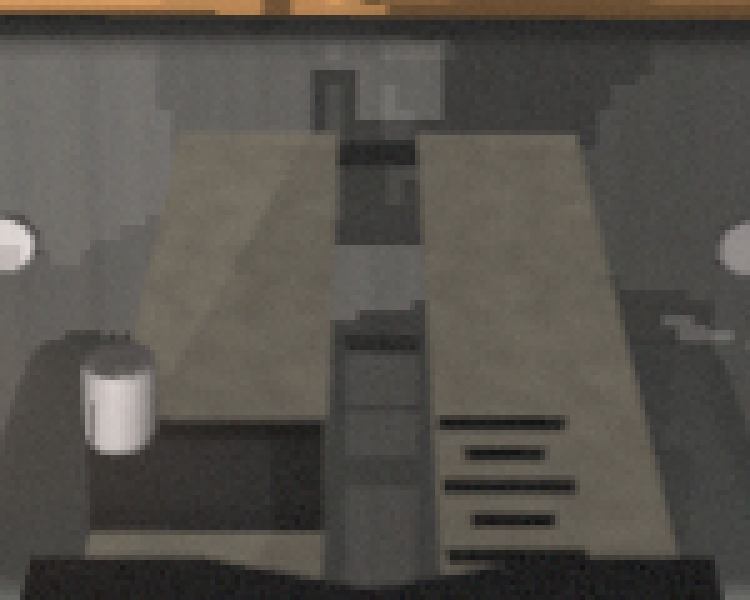

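```bash
python3 - <<'E'
from h import *
import pickle
c5,c6=pickle.load(open('c25.pkl','rb')),pickle.load(open('c26.pkl','rb'))
def tri(a,b,ca,cb):
    (o1,d1),(o2,d2)=ray(ca,*a),ray(cb,*b)
    x=np.linalg.lstsq(np.stack([d1[[0,2]],-d2[[0,2]]],1),(o2-o1)[[0,2]],rcond=None)[0]
    return (o1+d1*x[0]).round(4)
P6=lambda x,y:(250+x/5,280+y/5); P7=lambda x,y:(250+x/5,112+y/5)
print('tip top',tri(P6(385,352),P7(385,243),c6,c5)); print('idx top/plate',tri(P6(250,530),P7(270,347),c6,c5)); print('idx front',tri(P6(250,422),P7(270,277),c6,c5))
s=cap('scene','s4.png'); t=cap('top','t4.png')
for n,c in (('scene',s),('top',t)):
 for k in ['pointer','mark']:
  for d in landmark_of(n,k)[:1]: print(n,k,d['p'],w(c,d['at']))
E
```

```text
tip top [ 0.6242 -0.1892  0.0878]
idx top/plate [ 0.6099 -0.1764  0.0948]
idx front [ 0.6197 -0.1764  0.0922]
scene pointer 0.7 [0.50899914 0.28720822 0.01224431]
scene mark 0.37 [ 0.61683082 -0.18261391  0.0904169 ]
top pointer 0.63 [0.51696326 0.28655687 0.01142255]
```

With three freewheels the pointer tip is at z ≈ 0.088, below the mark at ≈ 0.092–0.095. With two it stood at ≈ 0.0975, above the mark. I'll retreat and do a final check.

Request:
{"op": "play_rows", "data": {"moves": [{"linear": [0, 0, 3], "spin": 0, "gripper": 8.5}, {"linear": [0, 0, 4], "spin": 0, "gripper": 8.5}, {"linear": [0, 0, 4], "spin": 0, "gripper": 8.5}, {"linear": [0, 0, 2], "spin": 0, "gripper": 8.5}, {"linear": [-2, 3, 0], "spin": 0, "gripper": 8.5}, {"linear": [-2, 4, 0], "spin": 0, "gripper": 8.5}, {"linear": [-2, 4, 0], "spin": 0, "gripper": 8.5}, {"linear": [-2, 4, 0], "spin": 0, "gripper": 8.5}, {"linear": [-2, 4, 0], "spin": 0, "gripper": 8.5}, {"linear": [-1, 2, 0], "spin": 0, "gripper": 8.5}, {"linear": [0, 0, 0], "spin": 0, "gripper": 8.5}, {"linear": [0, 0, 0], "spin": 0, "gripper": 8.5}]}}

```text
clock: 41.85
ee_pos: [0.5465, 0.0226, 0.2363]
orientation: [3.141, 0.002, 0.001]
contact_force: [-0.1, -0.8, -0.2]
finger_gap: 0.995
```

```bash
python3 - <<'E'
from h import *
st(); s=cap('scene','s5.png'); t=cap('top','t5.png')
a=cv2.resize(s['img'][120:240,215:345,::-1],None,fx=3,fy=3,interpolation=1); b=cv2.resize(t['img'][190:310,350:480,::-1],None,fx=3,fy=3,interpolation=1)
cv2.imwrite('pics/f5.png',np.hstack([a,b]))
E
```

```text
{'clock': np.float64(41.85), 'ee_pos': array([0.5465, 0.0226, 0.2363]), 'orientation': array([3.1413e+00, 1.6000e-03, 7.0000e-04]), 'contact_force': array([-0.1132, -0.8028, -0.1539]), 'wrist_torque': array([-0.0203,  0.0412, -0.0149]), 'finger_gap': np.float64(0.9947)}
```

View pics/f5.png

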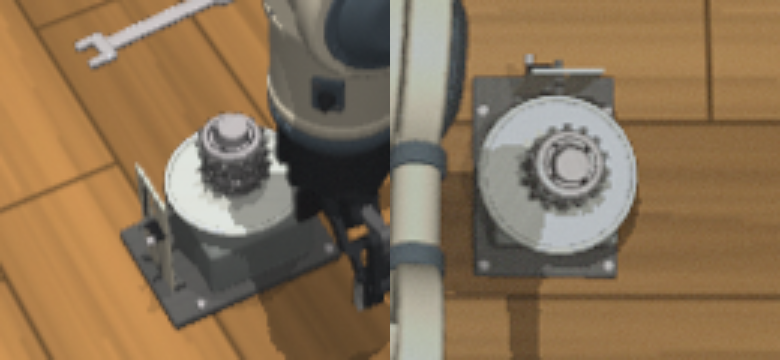

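View pics/t5.png

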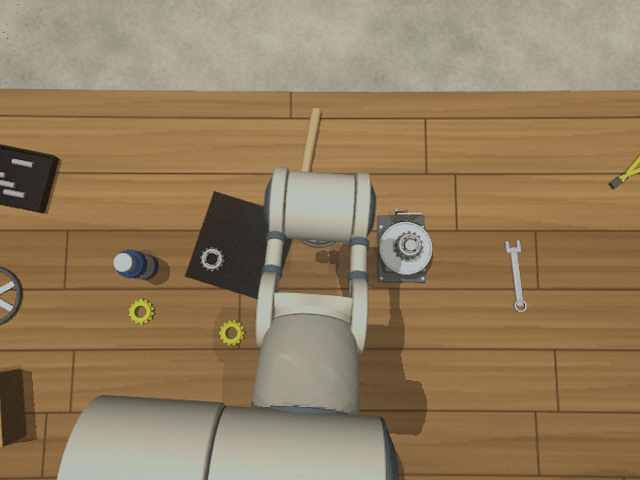

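The final pictures show three freewheels stacked flat on the spindle at (410,244) in the top view. The spare is still on the mat at (211,258), and the tools, can and yellow rings haven't moved. I'm handing it in.

```bash
python3 - <<'E'
from cell import *
print(job_done())
E
```

```text
the job is handed in; nothing more can be done
None
```

I threaded three steel freewheels onto the spindle one at a time, stopped at the third, and handed the job in at about 42 s of the 72 s allowed. The fourth freewheel is still on the mat. In the last pictures the stack sits flat, and the can, hammer, wrench and yellow rings look unmoved. I lowered each freewheel until the scale held nearly all its weight before opening the gripper.

**Pointer against the mark:** I worked out the heights from two close wrist-camera views.

| Freewheels on | Pointer tip height (m) | Mark height (m) | Result |
|---|---|---|---|
| Two | about 0.0975 | 0.091–0.094 | about 3 mm or more above the mark |
| Three | about 0.088 | 0.092–0.095 | about 4–7 mm below the mark |

**What disagreed or failed:**
- **Networks:** They gave a smaller gap than my measurement after two freewheels (1.5–4 mm), but also put the pointer above the mark. After three, the scene and top networks did not find the pointer. The wrist network put it about 4 mm below the mark.
- **Mat contact:** While gripping on the mat, the wrist force briefly reached about 16 N.

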